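# Carry a hot cupcake on its rack under the glaze nozzle with a turner

### The job

The cupcake standing on the little wire rack on the cutting board is hot from the oven, so keep your fingers off it and off its rack: pick up the turner by its handle, slide the blade under the rack between its legs, lift it and carry it level to the glaze dispenser, and gently stand the rack flat in the drip tray so that the cupcake is right under the nozzle. Then draw the turner out and lay it flat on the bare counter again; do not knock the dispenser or disturb the other cupcakes.

Things in the scene. Friction and masses are not known exactly. Their poses are not given: they have to be found in the camera images.
- turner_grip (a point): Centre of the turner's handle, a level black bar 80 mm long (x), 18 wide (y), 22 high (z). x points along the turner to the blade's tip, z up. Centre of the blade's underside: 112 mm ahead along x and 52 mm below. Grip firmly: nose-heavy (about 120 g). To get under the dispenser's tank the hand must lean back from the blade by 30 to 40 degrees, blade level.
- turner: The cranked steel turner, 200 mm long, lying flat on its blade on the counter, where it balances. Origin: centre of the blade's underside; x towards the blade's tip. Blade 95 mm long (x -48 to 48), 50 wide, 2.6 thick; a bent neck 14 mm wide rises from x = -47 to -77 mm to the level handle, x -72 to -152, centred 52 mm up.
- rack: Loose wire rack, 60 g, on the board. Origin: centre of its underside, at foot level. Grid 114 (x) x 104 mm (y), top 40 mm and underside 36 mm above the feet. Legs: wire frames 6 mm thick along the edges at y = 50 and -50 mm; open at both x ends, so the blade goes in under the grid along x, 94 mm between legs. At first x points roughly away from the robot.
- cupcake: The hot cupcake, plain, in a pleated paper case, loose, standing near the middle of the rack; about 45 g, 63 mm high, base 50 mm across, top 73 mm. Origin: centre of its base, z up.
- board: Green cutting board, 260 (x) x 300 (y) x 12 mm, fixed. Origin: centre of its underside, on the counter. The rack stands on its near half, three other cupcakes on its far half.
- dispenser: Glaze dispenser, fixed. Origin: on the counter under the tray's centre. A white column 170 x 95 mm stands on the tray's +y side, near face 134 mm from the centre; the tray is open to the robot, to -y and behind. A round tank, radius 130 mm, hangs 0.25 to 0.36 m up over the tray and over where the turner's handle comes: an upright hand would strike it.
- tray_centre (a point): Centre of the top of the drip tray's floor, 8 mm above the counter, straight below the nozzle. The steel tray is 220 x 220 mm outside, its rim 3 mm thick and 22 mm above the counter; axes of the dispenser.
- nozzle_tip (a point): Lower end of the nozzle, 172 mm above the counter, straight above tray_centre.
- cupcake_left: Another cupcake of the same size on the far half of the board, loose; to be left alone. Origin at the centre of its base.
- cupcake_middle: Another cupcake on the far half of the board, loose; to be left alone. Origin at the centre of its base.
- cupcake_right: Another cupcake on the far half of the board, loose; to be left alone. Origin at the centre of its base.
Things that resemble listed ones, but are neither listed nor needed, are in the scene too. Leave any yellow look-alike of the turner alone.

How it is judged:
By the outcome, as a careful person would: the job done as asked, in the order asked, and still so for the second after the job is handed in, with the robot touching nothing.
It also fails if it takes over 70 s, if anything falls off the work surface, if the arm or the gripper's body presses on something with over 40 N, if the wrist force passes 120 N, or if a joint passes its speed limit or range.

### The arm

A 6-joint arm with a two-finger parallel gripper is mounted at the origin on the work surface. World frame = base frame: x ahead of the robot, y to its left, z up, the work surface at z = 0. Lengths are in mm, angles in rad, forces in N, time in s.
With the tool pointing down it reaches from about 200 to 875 mm from the base axis. Payload 3.4 kg.
Tool frame: the origin (TCP) lies on the centre line of the jaws, within the pads' length; the fingertips stand 22 mm ahead of it and the grasp point (between the pads) lies 3 mm ahead of it (ctrl.finger_overhang is the distance from the TCP to the fingertips, in mm); x points along the fingers, y is the direction in which the jaws open and shut, and the axes are right-handed (so a half turn about x gives the same grasp; the last joint's range is limited). The gripper opens to 94 mm and grips with 3 to 60 N. Pads are 16 mm wide; open, the fingers measure 119 mm over their backs; the gripper's body (75 mm by 177 mm) begins 78 mm behind the grasp point.
Start: joints at [1.227, 0.276, 1.505, -0, 1.361, -0.121], TCP at [127.068, 560.821, 190.793] pointing down, gripper open.
Joint ranges: [-2.89, 2.89], [-0.75, 2.08], [0.22, 2.7], [-1.18, 4.32], [0.11, 2.71], [-2.7, 2.7]. Speed limits (rad/s): [2.57, 2.57, 3.14, 3.14, 3.14, 3.14].

### API

Orientations are given as [roll, pitch, yaw] about the fixed x, y, z axes, in that order (R = Rz(yaw) Ry(pitch) Rx(roll)).
In Python, from bench import readout, optics, ctrl gives the robot as it stands.
- The arm moves only by the tool jog_arm, never from a script. Its argument "moves" is one flat list of numbers, 7 for each row, row after row: the shift along the tool's x, y, z in cm, then the turn, a rotation vector about the tool's x, y, z in degrees, then the closure, from 0 (fully open) to 1 (shut). A call has 1 to 12 rows; each row shifts and turns the commanded pose from where the row before left it, along the tool's axes as they then stand; what a row does not reach is not made up. A row lasts 1/12 s, in which the tool goes at most 41.7 mm and 7.16 degrees, less where a joint would pass 70% of its speed; a pose out of reach is approached as far as the arm can. A call with a gripper value outside its range is refused whole. The fingers move at their own pace and stop on an object; "newtons" is the grip in N (left out, the last holds). Time passes only in rows, so rows that do not move let the fingers close. It gives the time, the measured TCP pose, the force and the opening at its end, in the units of the state.
- readout.sense(): the state, without advancing time (a new reading comes with each control period).
- optics.capture(name): name is "scene" or "top" or "wrist"; returns the picture (384x512x3 uint8, red, green, blue); there is no depth.
- optics.calibration(name): a dict with "intrinsics" (3x3 intrinsics, pixels), "R" (3x3) and "t" (3): a world point X has camera coordinates R X + t. Camera axes: x right, y down, z forward; pixel columns grow to the right and rows downward; lengths in mm; the calibration is good to about 2 mm. A picture is of the moment at which its call begins: read the wrist's pose just before it. calibration takes no time and is no camera call; for the wrist camera it gives the pose at the moment of the call.
- ctrl.hand_in(): hands the job in, once; it reports no verdict.
The state is a dict: "time_s": time; "joint_positions": joint angles; "qvel": joint speeds; "effort": joint torques, N m; "tool_pos": TCP position; "orientation": TCP orientation; "wrist_force": force on the tool from outside, world axes, zero at the start; "wrist_torque": the same for the moment, N m; "finger_gap": opening from 0.0 (shut) to 1.0 (fully open).
Only numpy, scipy, OpenCV 4.12 (cv2) and the standard library are available. Lean on these libraries where they do the work, as an engineer would, in place of code of your own. Each camera call takes 0.05 s, during which the arm holds its last target.

## Working session

There is one attempt and no reset: what is moved stays moved. The work goes in short steps, Python scripts to look and compute and a tool call to move; the robot and the scene stay as the last step left them, time stands still between calls to the robot, and variables do not carry over. Pictures are saved under pics/ and viewed, and the job is handed in when it is done.

Besides the shell and the picture viewer there is one more tool, called after "Emit:" as name(argument=value, ...) on one line, values as JSON. jog_arm: Moves the arm, as the interface text tells. Its arguments: {"type":"object","properties":{"moves":{"type":"array"},"newtons":{"type":"number"}},"required":["moves"]}

```bash
mkdir -p pics; ls; python3 - <<'E'
from bench import readout, optics, ctrl
import cv2
for n in ("scene","top"):
    im=optics.capture(n); cv2.imwrite(f"pics/{n}0.png",cv2.resize(im[:,:,::-1],(800,600),interpolation=cv2.INTER_CUBIC))
    c=optics.calibration(n); print(n,c)
print(readout.sense())
E
```

```text
pics
scene {'intrinsics': array([[367.49953782,   0.        , 261.35808654],
       [  0.        , 367.49953782, 187.70368199],
       [  0.        ,   0.        ,   1.        ]]), 'R': array([[-0.22608902,  0.97402252,  0.01280196],
       [ 0.65573132,  0.16189997, -0.73743124],
       [-0.72034727, -0.15833045, -0.67530088]]), 't': array([ 124.1197681 , -244.15067409, 1404.73785881])}
top {'intrinsics': array([[489.56320097,   0.        , 257.30443187],
       [  0.        , 489.56320097, 185.18863011],
       [  0.        ,   0.        ,   1.        ]]), 'R': array([[ 0.02097923, -0.99964255,  0.01657223],
       [-0.9820566 , -0.02371177, -0.18708981],
       [ 0.18741589, -0.01234987, -0.98220302]]), 't': array([ -40.55541976,  539.25176115, 1503.29547667])}
{'time_s': 0.1, 'joint_positions': array([ 1.22700993e+00,  2.76514828e-01,  1.50597939e+00, -2.05441819e-05,
        1.36070983e+00, -1.20971715e-01]), 'qvel': array([-0.00087775, -0.00029481,  0.00095963,  0.00033105,  0.0002605 ,
        0.00146312]), 'effort': array([ 3.19784209e-03, -4.05458665e+01, -2.37780851e+01,  7.03751575e-02,
        2.98204331e-02, -6.01854003e-05]), 'tool_pos': array([126.87928548, 560.28601993, 190.01173848]), 'orientation': array([-1.67930394,  1.56918481, -1.90211432]), 'wrist_force': array([ 0.03119056, -0.20663175, -0.18577918]), 'wrist_torque': array([0.01701057, 0.01706014, 0.03109445]), 'finger_gap': 0.9969475836249359}
```

View pics/scene0.png

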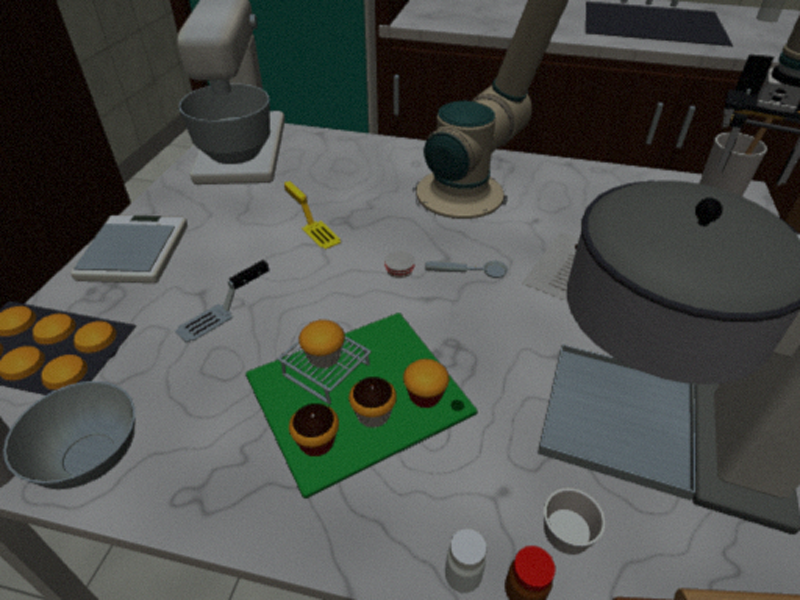

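View pics/top0.png

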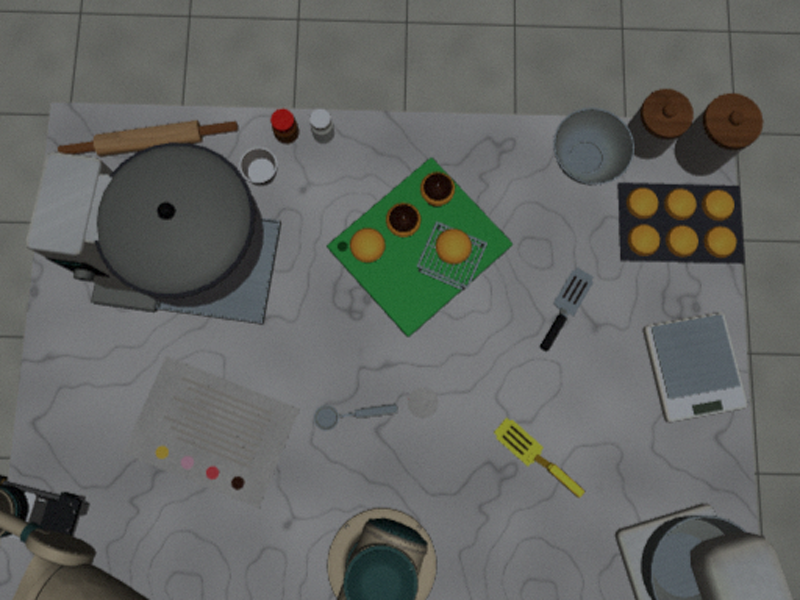

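The top view (800-px scale) shows two turners: steel with a black handle at (565,310), and yellow at (540,455). The black-handled one fits the description. The rack, with an unglazed cupcake on it, is at (453,250), and the tray and tank are at (190,240). Next I'll take enlarged crops.

```bash
cat > h.py <<'E'
from bench import readout, optics, ctrl
import cv2, numpy as np
from scipy.optimize import least_squares
from scipy.spatial.transform import Rotation as Ro
def proj(c,X):
    X=np.atleast_2d(X); Y=X@c["R"].T+c["t"]; p=Y@c["intrinsics"].T
    return p[:,:2]/p[:,2:]
def ray(c,uv,z):
    d=np.linalg.inv(c["intrinsics"])@np.array([uv[0],uv[1],1.]); d=c["R"].T@d; o=-c["R"].T@c["t"]
    return o+d*(z-o[2])/d[2]
def crop(im,x0,y0,w,h,s,name):
    a=im[y0:y0+h,x0:x0+w,::-1]; a=cv2.resize(a,(w*s,h*s),interpolation=cv2.INTER_CUBIC)
    a=cv2.convertScaleAbs(a,alpha=1.5)
    # ticks
    for u in range((x0+9)//10*10,x0+w,10):
        cv2.line(a,((u-x0)*s,0),((u-x0)*s,6 if u%50 else 14),(0,0,255),1)
        if u%20==0: cv2.putText(a,str(u),((u-x0)*s-8,24),0,.35,(0,0,255),1)
    for v in range((y0+9)//10*10,y0+h,10):
        cv2.line(a,(0,(v-y0)*s),(6,(v-y0)*s),(0,0,255),1)
        if v%20==0: cv2.putText(a,str(v),(8,(v-y0)*s+4),0,.35,(0,0,255),1)
    cv2.imwrite("pics/"+name+".png",a)
E
python3 - <<'E'
from h import *
t=optics.capture("top"); s=optics.capture("scene")
cv2.imwrite("top.png",t[:,:,::-1]); cv2.imwrite("scene.png",s[:,:,::-1])
crop(t,330,165,60,70,8,"c1"); crop(t,200,95,130,125,6,"c2"); crop(t,15,80,180,130,4,"c3")
crop(s,105,155,75,70,8,"c4"); crop(s,150,190,160,130,5,"c5"); crop(s,330,110,182,235,3,"c6")
E
```

```text
(no output)
```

View pics/c1.png

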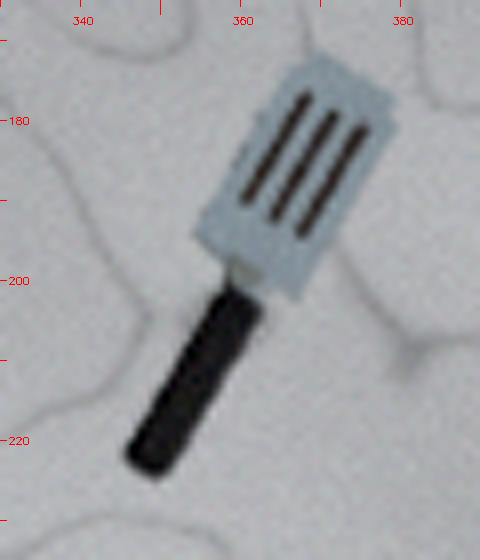

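View pics/c2.png

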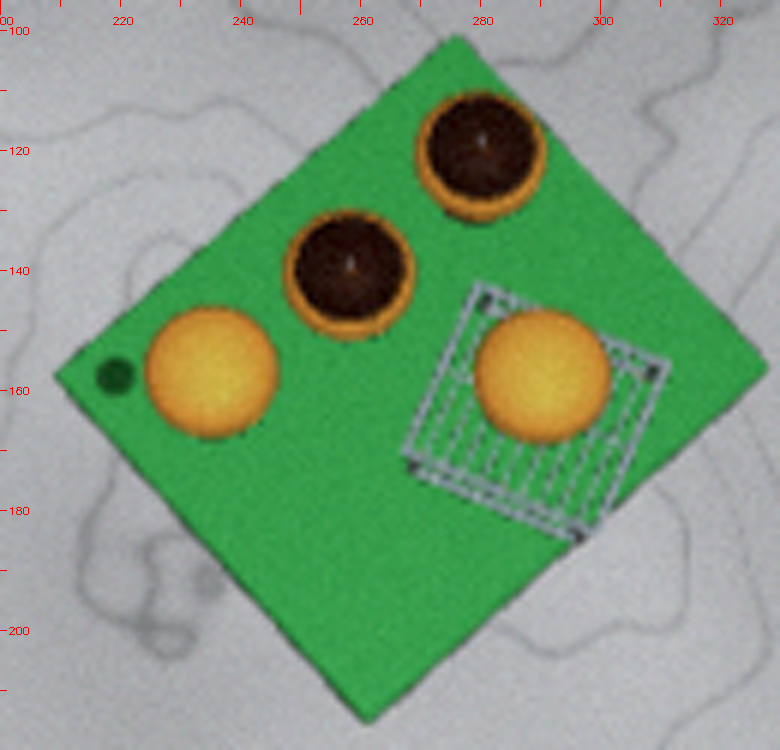

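View pics/c3.png

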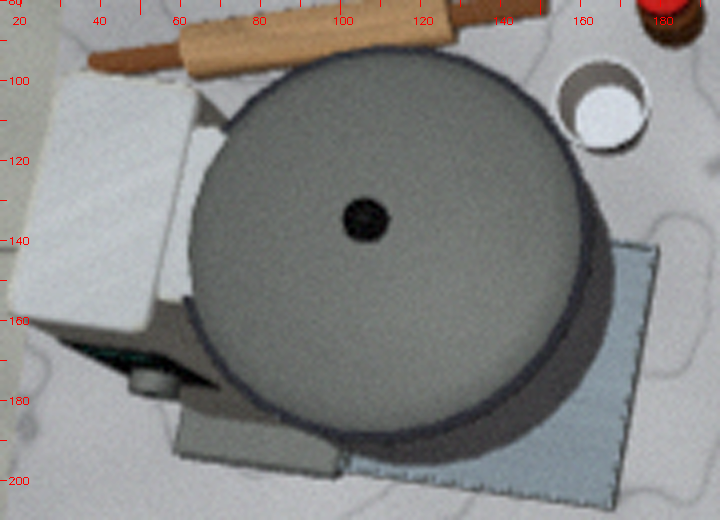

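View pics/c4.png

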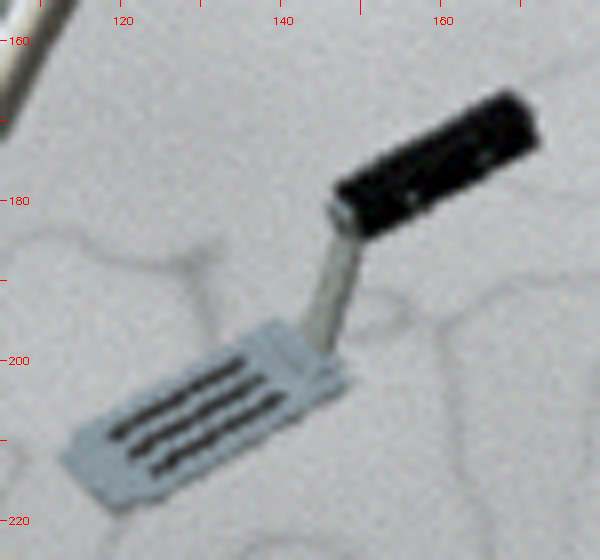

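View pics/c5.png

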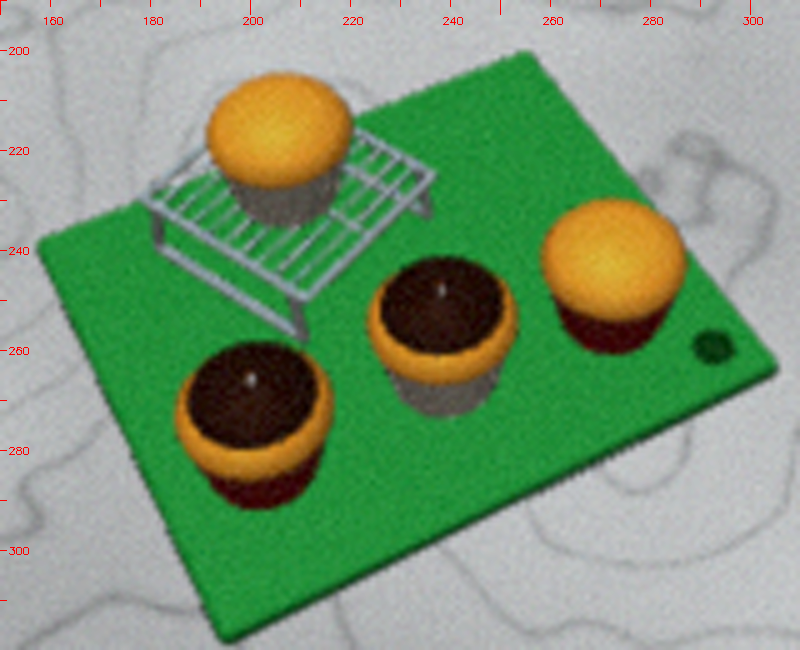

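View pics/c6.png

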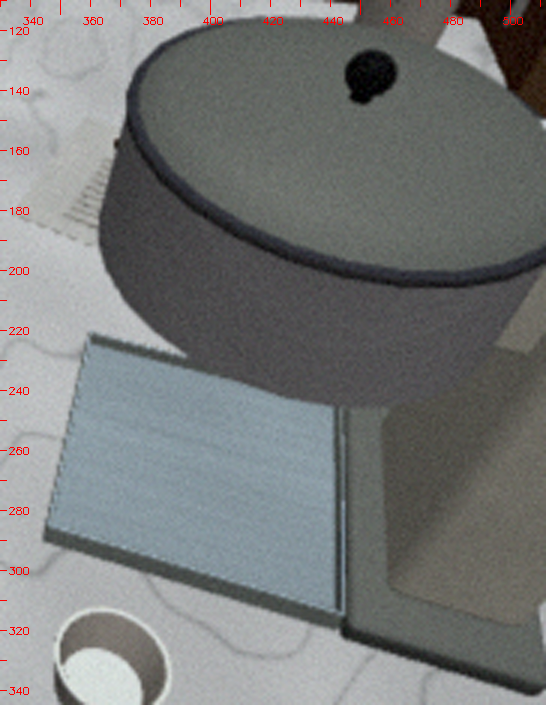

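```bash
python3 - <<'E'
from h import *
ct=optics.calibration("top"); cs=optics.calibration("scene")
print("cams",-ct["R"].T@ct["t"],-cs["R"].T@cs["t"])
# board
for uv in [(276,100.8),(327.5,156),(261,215),(209,157.5)]: print("board",ray(ct,uv,12).round(1))
for uv in [(255,200.5),(304.5,263.5),(195,318),(158,239)]: print("boardS",ray(cs,uv,12).round(1))
for uv in [(279,142),(311,155.5),(299,183),(267.5,170.5)]:
    X=ray(ct,uv,52); print("rack",X.round(1),proj(cs,X).round(1))
for uv in [(179,229),(212,250),(237,225)]: print("rackS",ray(cs,uv,52).round(1))
E
```

```text
cams [ 248.68511156   -9.18880789 1578.10195337] [1200.05844411  141.04532193  766.98739777]
board [838.5 -85.8  12. ]
board [ 651.2 -258.6   12. ]
board [450.1 -42.8  12. ]
board [636.3 131.8  12. ]
boardS [453.3 -41.5  12. ]
boardS [640.9 131.4  12. ]
boardS [840.7 -81.5  12. ]
boardS [ 654.2 -254.6   12. ]
rack [683.6 -95.5  52. ] [[210.8 249.6]]
rack [ 641.3 -199.    52. ] [[177.6 229.1]]
rack [ 550.2 -160.8   52. ] [[203.9 206.9]]
rack [588.4 -59.9  52. ] [[235.7 223.7]]
rackS [ 640.1 -195.7   52. ]
rackS [684.  -92.3  52. ]
rackS [591.9 -55.5  52. ]
```

```bash
cat >> h.py <<'E'
def T(p,X):  # p=x,y,yaw ; z in X
    X=np.atleast_2d(np.array(X,float)); c,s=np.cos(p[2]),np.sin(p[2])
    return np.c_[p[0]+c*X[:,0]-s*X[:,1],p[1]+s*X[:,0]+c*X[:,1],X[:,2]]
def fit(p0,obs):  # obs: list of (cam calib, modelpts, uvs)
    f=lambda p: np.concatenate([(proj(c,T(p,X))-np.array(uv)).ravel() for c,X,uv in obs])
    r=least_squares(f,p0,x_scale=[10,10,.1]); return r.x,r.fun
E
python3 - <<'E'
from h import *
ct=optics.calibration("top"); cs=optics.calibration("scene")
XT=[(-48,25,2.6),(-48,-25,2.6),(-152,9,63),(-152,-9,41),(-72,9,63),(-72,-9,63)]
uvT=[(353.8,194.5),(366.8,202.5),(345.3,221.8),(350.3,224.8),(357.3,200.8),(363,203.5)]
a=fit([650,-330,0.5*-1],[(ct,XT,uvT)])
XS=[(-48,-25,2.6),(-152,9,63),(-72,-9,63),(-72,9,41)]
print("turner top",a[0],a[1].round(1))
XS=[(-48,25,0),(-72,-9,63),(-152,-9,63),(-72,9,41),(-152,9,41)]
uvS=[(149,202.5),(146.7,178.3),(168.5,166.3),(150.5,185.2),(172.5,173)]
b=fit(a[0],[(cs,XS,uvS)]); print("turner scene",b[0],b[1].round(1))
# rack
XR=[(57,52,52),(-57,52,52),(-57,-52,52),(57,-52,52)]  # x along B->A (yaw~68)
XR=[(57,52,52),(57,-52,52),(-57,-52,52),(-57,52,52)]
# order D? corners: A=(+x, -y?) 
y=np.deg2rad(68)
names=dict(A=(684,-94),B=(641,-198),C=(550,-160),D=(589,-58))
for k,v in names.items():
    d=np.array(v)-np.array([617,-128]); print(k,(d@[np.cos(y),np.sin(y)]).round(),(d@[-np.sin(y),np.cos(y)]).round())
E
```

```text
turner top [ 5.54950147e+02 -3.90132962e+02 -5.25664900e-01] [-0.4 -0.  -0.1 -0.2  0.4  0.1 -1.   0.9  0.9 -0.5  0.2 -0.3]
turner scene [ 5.53367730e+02 -3.89973270e+02 -5.41124097e-01] [ 0.3  0.3 -1.1 -0.8  0.  -1.1  0.1  0.8  0.6  0.5]
A 57.0 -49.0
B -56.0 -48.0
C -55.0 50.0
D 54.0 52.0
```

```bash
python3 - <<'E'
from h import *
ct=optics.calibration("top"); cs=optics.calibration("scene")
t=cv2.imread("top.png"); s=cv2.imread("scene.png")
XR=[(57,-52,52),(-57,-52,52),(-57,52,52),(57,52,52)]
uvT=[(279,142),(311,155.5),(299,183),(267.5,170.5)]
uvS=[(212,250),(179,229),(237,225)]
a=fit([617,-128,1.18],[(ct,XR,uvT)]); b=fit([617,-128,1.18],[(cs,[XR[0],XR[1],XR[3]],uvS)])
ab=fit([617,-128,1.18],[(ct,XR,uvT),(cs,[XR[0],XR[1],XR[3]],uvS)])
print(a[0],a[1].round(1));print(b[0],b[1].round(1));print(ab[0],ab[1].round(1))
def draw(p,c,im,x0,y0,w,h,S,name,hyp):
    v=cv2.resize(im[y0:y0+h,x0:x0+w],(w*S,h*S),interpolation=cv2.INTER_CUBIC); v=cv2.convertScaleAbs(v,alpha=1.4)
    L=[((57,-52,52),(-57,-52,52)),((-57,-52,52),(-57,52,52)),((-57,52,52),(57,52,52)),((57,52,52),(57,-52,52))]
    for sg in (1,-1):
        L+=[((54,sg*50,12),(-54,sg*50,12)),((54,sg*50,12),(54,sg*50,50)),((-54,sg*50,12),(-54,sg*50,50))] if hyp==0 else [((sg*54,50,12),(sg*54,-50,12)),((sg*54,50,12),(sg*54,50,50)),((sg*54,-50,12),(sg*54,-50,50))]
    for A,B in L:
        q=(proj(c,T(p,[A,B]))-[x0,y0]+.5)*S; cv2.line(v,tuple(int(k) for k in q[0]),tuple(int(k) for k in q[1]),(255,0,255),1)
    return v
p=ab[0]
im=np.vstack([np.hstack([draw(p,ct,t,255,130,65,65,5,"",h),draw(p,cs,s,165,195,85,65,5,"",h)]) for h in (0,1)])
cv2.imwrite("pics/ov1.png",im)
E
```

```text
[ 615.91361532 -128.82380625    1.19475537] [-0.2 -0.5  0.6 -0.6  0.6  1.1 -1.  -0. ]
[ 615.03212318 -125.29011636    1.17350851] [-0.4  0.3 -1.   0.1  1.4 -0.6]
[ 615.39133237 -127.1162795     1.18986906] [-0.6 -0.4  0.1 -0.4 -0.1  1.3 -1.6 -0.  -0.6  0.2 -1.7  0.4  0.6 -1. ]
```

View pics/ov1.png

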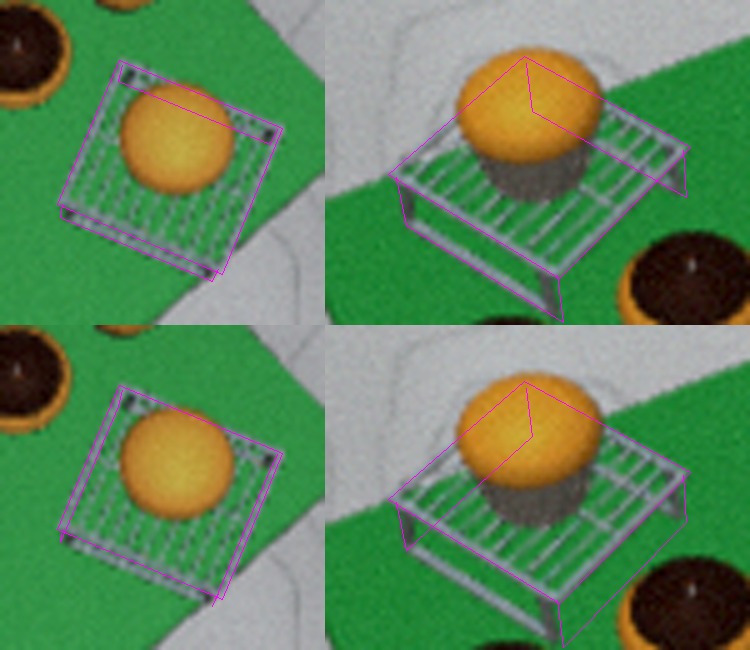

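```bash
python3 - <<'E'
from h import *
ct=optics.calibration("top"); cs=optics.calibration("scene")
t=cv2.imread("top.png"); s=cv2.imread("scene.png")
XT=[(110,-110,22),(-110,-110,22),(-110,110,22)]; uT=[(179.5,141.2),(168.3,207),(101,198)]
XS=[(110,-110,22),(-110,-110,22),(110,110,22)]; uS=[(345,286.7),(360,221.7),(443.5,314.5)]
a=fit([600,400,0],[(ct,XT,uT)]); b=fit([600,400,0],[(cs,XS,uS)]); ab=fit([600,400,0],[(ct,XT,uT),(cs,XS,uS)])
for r in (a,b,ab): print(r[0],np.rad2deg(r[0][2]),r[1].round(1))
p=ab[0]
def draw(c,im,x0,y0,w,h,S):
    v=cv2.resize(im[y0:y0+h,x0:x0+w],(w*S,h*S),interpolation=cv2.INTER_CUBIC); v=cv2.convertScaleAbs(v,alpha=1.4)
    def pl(P,col,cl=True):
        q=((proj(c,T(p,P))-[x0,y0]+.5)*S).astype(np.int32); cv2.polylines(v,[q],cl,col,1)
    for z in (0,22): pl([(110,-110,z),(110,110,z),(-110,110,z),(-110,-110,z)],(255,0,255))
    th=np.linspace(0,2*np.pi,60)
    for z in (250,360): pl([(130*np.cos(k),130*np.sin(k),z) for k in th],(0,255,255))
    return v
im=np.hstack([draw(ct,t,15,80,180,130,2),draw(cs,s,330,110,182,235,2)[:260]]);cv2.imwrite("pics/ov2.png",im)
# cupcake on rack: top circle centre
for cc,uv,r in ((ct,(290.2,157),0),):
    for z in (52+63-8,52+45): print("cup top",ray(cc,uv,z).round(1))
print("cup base scene", [ray(cs,uv,52).round(1) for uv in [(206,233)]])
E
```

```text
[ 5.89092349e+02  3.50833374e+02 -1.09100798e-01] -6.251015283243007 [ 0.1 -0.   0.3 -0.  -0.4  0. ]
[ 5.92081267e+02  3.53359307e+02 -1.13638266e-01] -6.510993004726127 [-0.3 -0.9 -1.2 -1.4  1.3  1.4]
[ 5.90864950e+02  3.52535401e+02 -1.09069740e-01] -6.249235774291762 [-0.4 -0.5 -0.2 -0.6 -0.9 -0.6 -0.5 -1.1 -1.7 -1.7  1.1  0.7]
cup top [ 620.7 -127.7  107. ]
cup top [ 623.2 -128.5   97. ]
cup base scene [array([ 636.5, -124.3,   52. ])]
```

View pics/ov2.png

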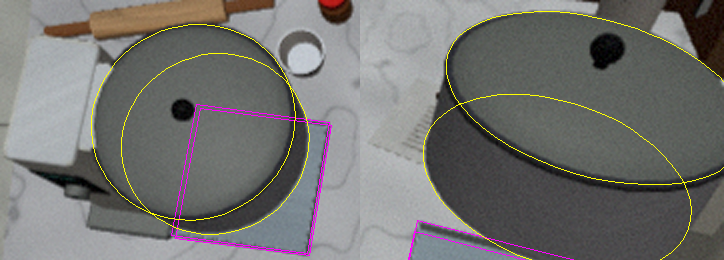

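```bash
cat >> h.py <<'E'
def Rt(o): return Ro.from_euler("xyz",o).as_matrix()
def pose(): 
    s=readout.sense(); return np.array(s["tool_pos"]),Rt(s["orientation"]),s
def log():
    import json,os
    s=readout.sense(); open("log.jsonl","a").write(json.dumps({k:np.asarray(s[k]).tolist() for k in s})+"\n"); return s
def hand(yaw,lean,flip=1):
    """finger x: forward (yaw) * sin(lean) + down*cos(lean); y jaw axis horizontal"""
    f=np.array([np.cos(yaw),np.sin(yaw),0]); l=np.array([-np.sin(yaw),np.cos(yaw),0])
    x=f*np.sin(lean)+np.array([0,0,-np.cos(lean)]); y=flip*l; return np.c_[x,y,np.cross(x,y)]
def plan(p0,R0,p1,R1,n):
    """n identical rows: shift cm, rotvec deg"""
    w=Ro.from_matrix(R0.T@R1).as_rotvec()/n; dR=Ro.from_rotvec(w).as_matrix()
    S=sum(np.linalg.matrix_power(dR,k) for k in range(n))
    v=np.linalg.solve(S,R0.T@(p1-p0))
    return np.r_[v/10,np.rad2deg(w)]
def apply(p,R,row):
    row=np.array(row,float); return p+R@(row[:3]*10), R@Ro.from_rotvec(np.deg2rad(row[3:6])).as_matrix()
E
python3 - <<'E'
from h import *
p,R,s=pose(); log(); print(R.round(3))
q=s["joint_positions"]
y=np.deg2rad(-30.5)
for f in (1,-1):
  H=hand(y,np.deg2rad(35),f); print(f,np.rad2deg(Ro.from_matrix(R.T@H).magnitude()), H.round(3).tolist())
E
```

```text
[[-0.     0.221  0.975]
 [-0.001  0.975 -0.221]
 [-1.    -0.001 -0.   ]]
1 39.108676959439904 [[0.494, 0.508, 0.706], [-0.291, 0.862, -0.416], [-0.819, 0.0, 0.574]]
-1 163.07144527989928 [[0.494, -0.508, -0.706], [-0.291, -0.862, 0.416], [-0.819, -0.0, -0.574]]
```

```bash
cat >> h.py <<'E'
def rows(p,R,d,rot,n,clo=0):
    """n rows of world shift d (mm) per row with tool rotvec rot (deg) per row"""
    out=[]
    for k in range(n):
        r=np.r_[(R.T@np.array(d,float))/10,rot].round(2); p,R=apply(p,R,r); out+=[*r,clo]
    print([round(float(v),2) for v in out]); return p,R
E
python3 - <<'E'
from h import *
p,R,s=pose()
p,R=rows(p,R,[11.7,-36,0],[7,0,0],12); p,R=rows(p,R,[11.7,-36,0],[7,0,0],12); print(p,R.round(2))
E
```

```text
[0.0, -3.25, 1.94, 7.0, 0.0, 0.0, 0.0, 0.0, -2.99, 2.32, 7.0, 0.0, 0.0, 0.0, 0.0, -2.69, 2.67, 7.0, 0.0, 0.0, 0.0, 0.0, -2.34, 2.97, 7.0, 0.0, 0.0, 0.0, 0.0, -1.96, 3.24, 7.0, 0.0, 0.0, 0.0, 0.0, -1.55, 3.45, 7.0, 0.0, 0.0, 0.0, 0.0, -1.12, 3.62, 7.0, 0.0, 0.0, 0.0, 0.0, -0.67, 3.73, 7.0, 0.0, 0.0, 0.0, 0.0, -0.21, 3.78, 7.0, 0.0, 0.0, 0.0, 0.0, 0.25, 3.78, 7.0, 0.0, 0.0, 0.0, 0.0, 0.71, 3.72, 7.0, 0.0, 0.0, 0.0, 0.0, 1.16, 3.6, 7.0, 0.0, 0.0, 0.0]
[0.0, 1.59, 3.44, 7.0, 0.0, 0.0, 0.0, 0.0, 1.99, 3.22, 7.0, 0.0, 0.0, 0.0, 0.0, 2.37, 2.95, 7.0, 0.0, 0.0, 0.0, 0.0, 2.71, 2.64, 7.0, 0.0, 0.0, 0.0, 0.0, 3.01, 2.29, 7.0, 0.0, 0.0, 0.0, 0.0, 3.27, 1.91, 7.0, 0.0, 0.0, 0.0, 0.0, 3.48, 1.49, 7.0, 0.0, 0.0, 0.0, 0.0, 3.63, 1.06, 7.0, 0.0, 0.0, 0.0, 0.0, 3.74, 0.61, 7.0, 0.0, 0.0, 0.0, 0.0, 3.78, 0.15, 7.0, 0.0, 0.0, 0.0, 0.0, 3.77, -0.31, 7.0, 0.0, 0.0, 0.0, 0.0, 3.71, -0.77, 7.0, 0.0, 0.0, 0.0]
[ 407.91527552 -303.57034969  191.04714215] [[-0.   -0.01 -1.  ]
 [-0.   -1.    0.01]
 [-1.    0.    0.  ]]
```

Emit:
jog_arm(moves=[0,-3.25,1.94,7,0,0,0,0,-2.99,2.32,7,0,0,0,0,-2.69,2.67,7,0,0,0,0,-2.34,2.97,7,0,0,0,0,-1.96,3.24,7,0,0,0,0,-1.55,3.45,7,0,0,0,0,-1.12,3.62,7,0,0,0,0,-0.67,3.73,7,0,0,0,0,-0.21,3.78,7,0,0,0,0,0.25,3.78,7,0,0,0,0,0.71,3.72,7,0,0,0,0,1.16,3.6,7,0,0,0])

```text
time_s: 1.2
tool_pos: [267.6, 127.3, 190.9]
orientation: [1.955, 1.57, 0.261]
wrist_force: [1.1, -0.0, -0.0]
finger_gap: 1.0
```

```bash
python3 - <<'E'
from h import *
s=log(); print(s["joint_positions"].round(3),s["tool_pos"].round(1))
p,R,_=pose();print(R.round(3))
E
```

```text
[ 0.207 -0.169  1.987  0.     1.322  0.33 ] [267.6 127.3 190.9]
[[ 0.001  0.992 -0.123]
 [ 0.    -0.123 -0.992]
 [-1.     0.001 -0.   ]]
```

Emit:
jog_arm(moves=[0,1.59,3.44,7,0,0,0,0,1.99,3.22,7,0,0,0,0,2.37,2.95,7,0,0,0,0,2.71,2.64,7,0,0,0,0,3.01,2.29,7,0,0,0,0,3.27,1.91,7,0,0,0,0,3.48,1.49,7,0,0,0,0,3.63,1.06,7,0,0,0,0,3.74,0.61,7,0,0,0,0,3.78,0.15,7,0,0,0,0,3.77,-0.31,7,0,0,0,0,3.71,-0.77,7,0,0,0])

```text
time_s: 2.2
tool_pos: [408.0, -305.0, 190.5]
orientation: [-1.345, 1.57, 1.776]
wrist_force: [1.2, -0.3, 0.3]
finger_gap: 0.997
```

```bash
python3 - <<'E'
from h import *
s=log(); print(s["joint_positions"].round(3),s["tool_pos"].round(1))
p,R,_=pose();print(R.round(3))
H=hand(np.deg2rad(-30.5),np.deg2rad(35),-1)
print(plan(p,R,np.array([408,-304,134.]),H,6).round(2))
im=optics.capture("wrist"); cv2.imwrite("pics/w1.png",im[:,:,::-1]); c=optics.calibration("wrist"); print(-c["R"].T@c["t"],c["R"].round(3).tolist())
# FK fit
import json
D=[json.loads(l) for l in open("log.jsonl")]
def Rz(a):return Ro.from_euler("z",a).as_matrix()
def Ry(a):return Ro.from_euler("y",a).as_matrix()
for d in D:
    q=d["joint_positions"]; A=Rz(q[0])@Ry(q[1]+q[2])@Rz(q[3])@Ry(q[4])@Rz(q[5]); print((A.T@Rt(d["orientation"])).round(3).tolist())
E
```

```text
[-0.779  0.177  1.639  0.     1.325  0.812] [ 408.  -305.   190.5]
[[-0.   -0.02 -1.  ]
 [ 0.   -1.    0.02]
 [-1.   -0.    0.  ]]
[ 0.92 -0.07  0.24  4.74  5.71  1.5 ]
[ 486.20571291 -314.21896836  384.20805967] [[-0.025, -1.0, 0.008], [-0.966, 0.026, 0.256], [-0.256, -0.001, -0.967]]
[[-0.0, -1.0, -0.0], [0.0, 0.0, -1.0], [1.0, -0.0, 0.0]]
[[0.0, -1.0, -0.0], [0.0, 0.0, -1.0], [1.0, 0.0, 0.0]]
[[-0.0, -1.0, -0.0], [0.0, 0.0, -1.0], [1.0, -0.0, 0.0]]
```

View pics/w1.png

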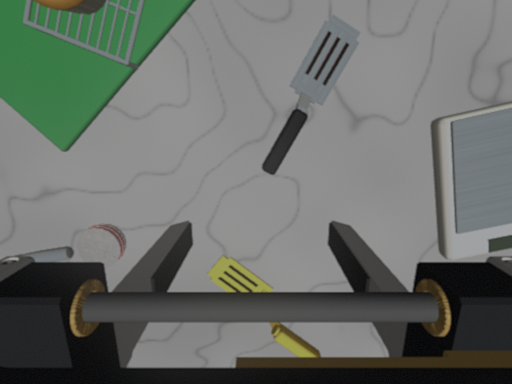

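```bash
python3 - <<'E'
from h import *
im=cv2.imread("pics/w1.png")[:,:,::-1]
crop(im,255,10,110,90,7,"w1a"); crop(im,255,95,70,85,7,"w1b")
import pickle; pickle.dump(optics.calibration("wrist"),open("cw1.pkl","wb"))
E
```

```text
(no output)
```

View pics/w1a.png

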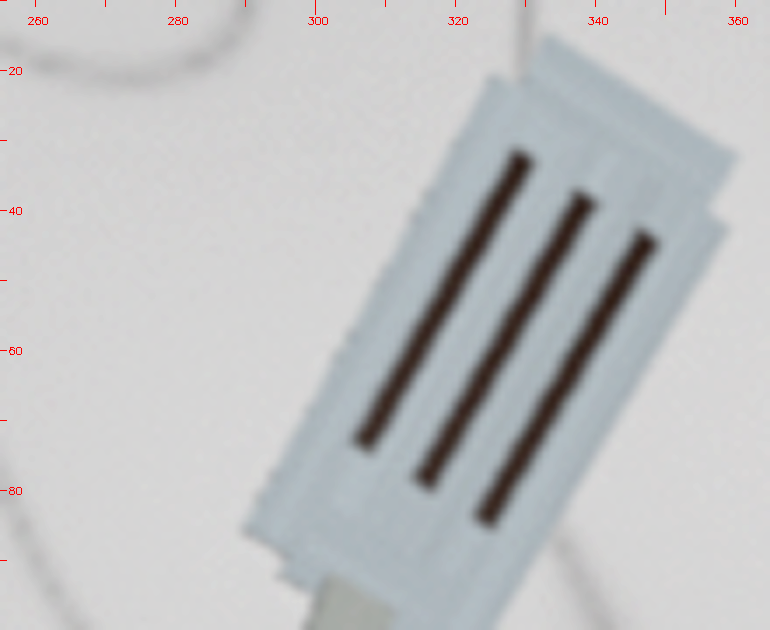

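View pics/w1b.png

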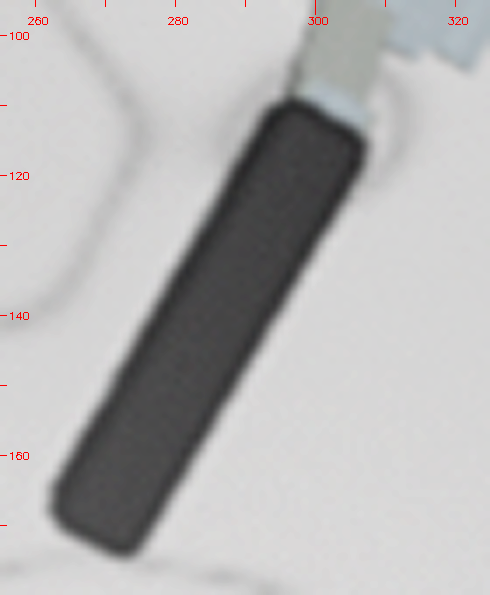

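```bash
python3 - <<'E'
from h import *
import pickle; c=pickle.load(open("cw1.pkl","rb"))
X=[(-152,9,60),(-152,-9,60),(-72,9,60),(-72,-9,60),(48,0,1.5)]
uv=[(261.5,168.5),(274.2,176),(294.5,108.5),(307.5,115.5),(346.2,23.3)]
a=fit([555,-390,-.53],[(c,X,uv)]); print(a[0],np.rad2deg(a[0][2]),a[1].round(1))
q=a[0]; hc=T(q,[(-112,0,52)])[0]; print("handle",hc)
p,R,_=pose()
H=hand(q[2],np.deg2rad(37),-1)
g=hc-3*H[:,0]; pre=g-95*H[:,0]
print("grasp",g,"pre",pre)
print(plan(p,R,pre,H,6).round(2))
E
```

```text
[ 5.58244871e+02 -4.00585144e+02 -5.31190632e-01] -30.43498131997637 [-1.2  1.  -0.6  0.7  0.7 -1.4  1.5 -0.2 -0.7  0.1]
handle [ 461.67796047 -343.85039387   52.        ]
grasp [ 460.1212975  -342.93582713   54.39590653] pre [ 410.82697035 -313.97454708  130.26627998]
[ 0.98 -0.04  0.27  4.67  5.99  1.49]
```

```bash
python3 - <<'E'
from h import *
import pickle; c=pickle.load(open("cw1.pkl","rb")); print(c["intrinsics"].round(1).tolist())
c2=optics.calibration("wrist"); print(-c["R"].T@c["t"],-c2["R"].T@c2["t"], pose()[0])
ct=optics.calibration("top");cs=optics.calibration("scene")
print("board near corner wrist",ray(c,(65,150.5),12), "top",ray(ct,(261,215),12),"scene",ray(cs,(255,200.5),12))
# blade corners etc
print("tip mid wrist",ray(c,(346.2,23.3),2),"rear handle mid",ray(c,(268,172),52),"front",ray(c,(301,112),52))
print("top: rear handle mid",ray(ct,(347.8,223.3),52),"front",ray(ct,(360.1,202.2),60),"tip",ray(ct,(374.5,175),2))
E
```

```text
[[278.5, 0.0, 259.9], [0.0, 278.5, 195.4], [0.0, 0.0, 1.0]]
[ 486.20571291 -314.21896836  384.20805967] [ 486.20571291 -314.21896836  384.20805967] [ 411.22704411 -313.21641366  190.10118675]
board near corner wrist [455.80864463 -59.0583248   12.        ] top [450.10596098 -42.8287244   12.        ] scene [453.25026401 -41.50473395  12.        ]
tip mid wrist [ 599.61129271 -425.56283767    2.        ] rear handle mid [ 427.07560333 -325.02973095   52.        ] front [ 495.5675722  -364.04668487   52.        ]
top: rear handle mid [ 425.0577194  -314.77545521   52.        ] front [ 491.67470841 -352.91486474   60.        ] tip [ 593.03515286 -415.46491831    2.        ]
```

```bash
python3 - <<'E'
from h import *
print(pose()[0], pose()[2]["qvel"].round(3)); 
for i in range(4):
    p,R,s=pose(); c=optics.calibration("wrist"); im=optics.capture("wrist"); print(pose()[0],pose()[2]["qvel"].round(3))
import pickle; pickle.dump(c,open("cw2.pkl","wb")); cv2.imwrite("pics/w2.png",im[:,:,::-1])
print(pose()[2]["time_s"],R.round(3)); log()
crop(im,255,10,110,90,7,"w2a"); crop(im,245,90,80,85,7,"w2b"); 
E
```

```text
[ 411.22704411 -313.21641366  190.10118675] [ 0.043 -0.047  0.07   0.024 -0.    -0.185]
[ 409.72246509 -308.87783065  189.90979193] [ 0.042 -0.058  0.083  0.038  0.072 -0.062]
[ 408.36403441 -305.43951912  189.81340927] [ 0.035 -0.045  0.057  0.016  0.033 -0.013]
[ 407.65687686 -303.48233322  189.92002741] [ 0.026 -0.036  0.035  0.003  0.01   0.002]
[ 407.38481808 -302.41284746  190.14185501] [ 0.018 -0.026  0.017 -0.001 -0.     0.002]
2.45 [[-0.001 -0.014 -1.   ]
 [ 0.002 -1.     0.014]
 [-1.    -0.002  0.001]]
```

View pics/w2a.png

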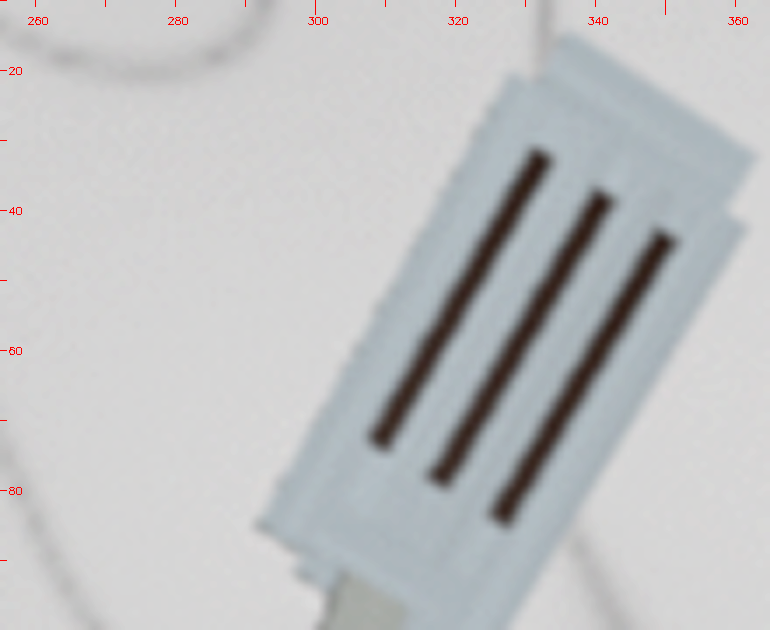

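View pics/w2b.png

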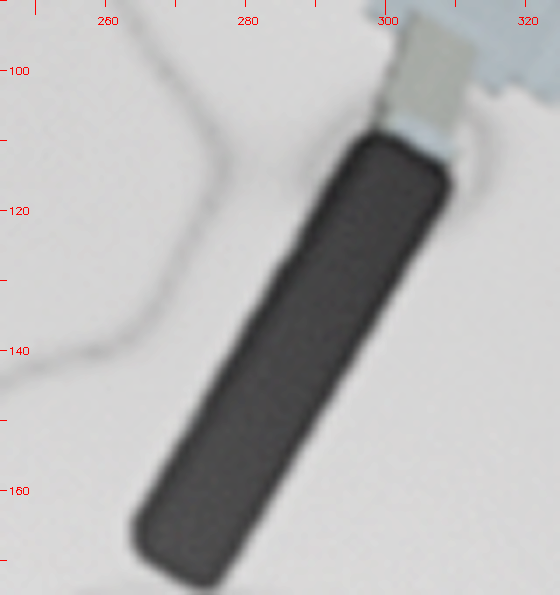

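View pics/w2.png

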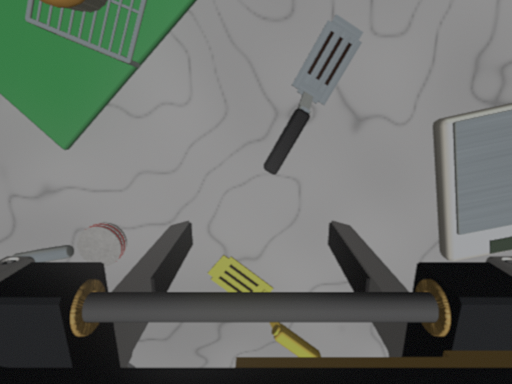

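```bash
python3 - <<'E'
from h import *
import pickle; c=pickle.load(open("cw2.pkl","rb"))
X=[(-152,9,60),(-152,-9,60),(-72,9,60),(-72,-9,60),(48,0,1.5)]
uv=[(263.2,168),(276,175),(296.5,107.5),(310,115),(349.8,23.6)]
a=fit([555,-390,-.53],[(c,X,uv)]); print(a[0],np.rad2deg(a[0][2]),a[1].round(1))
print("board corner",ray(c,(66,149.5),12))
q=np.array([554.3,-390.5,a[0][2]]); 
for q in (a[0],q):
    hc=T(q,[(-112,0,52)])[0]; print("handle",hc)
    H=hand(q[2],np.deg2rad(37),-1)
    g=hc-3*H[:,0]; pre=g-95*H[:,0]
    print("grasp",g,"pre",pre)
E
```

```text
[ 5.55150995e+02 -3.90878380e+02 -5.29048717e-01] -30.31225864707651 [-1.3  0.8 -0.9  1.2  1.1 -0.9  1.4 -0.  -0.4 -0.8]
board corner [449.31593832 -47.25654373  12.        ]
handle [ 458.46278574 -334.3505981    52.        ]
grasp [ 456.90416742 -333.4393677    54.39590653] pre [ 407.5479208  -304.58373824  130.26627998]
handle [ 457.61179045 -333.97221803   52.        ]
grasp [ 456.05317214 -333.06098763   54.39590653] pre [ 406.69692551 -304.20535817  130.26627998]
```

```bash
python3 - <<'E'
from h import *
p,R,s=pose(); print(p,s["qvel"].round(3))
q=np.array([555,-390.7,np.deg2rad(-30.3)])
hc=T(q,[(-112,0,52)])[0]; H=hand(q[2],np.deg2rad(37),-1); g=hc-3*H[:,0]; pre=g-95*H[:,0]
print(pre,g); r=plan(p,R,pre,H,8); print(r.round(2))
pp,RR=p,R
for k in range(8): pp,RR=apply(pp,RR,r.round(2))
print(pp,np.rad2deg(Ro.from_matrix(RR.T@H).as_rotvec()))
E
```

```text
[ 407.38481808 -302.41284746  190.14185501] [ 0.018 -0.026  0.017 -0.001 -0.     0.002]
[ 407.37846583 -304.43694038  130.26627998] [ 456.74088509 -333.28200922   54.39590653]
[ 0.73 -0.02  0.21  3.56  4.53  1.2 ]
[ 407.0150998  -304.02190128  130.40339616] [0.00809606 0.03384977 0.02418552]
```

Emit:
jog_arm(moves=[0.73,-0.02,0.21,3.56,4.53,1.2,0,0.73,-0.02,0.21,3.56,4.53,1.2,0,0.73,-0.02,0.21,3.56,4.53,1.2,0,0.73,-0.02,0.21,3.56,4.53,1.2,0,0.73,-0.02,0.21,3.56,4.53,1.2,0,0.73,-0.02,0.21,3.56,4.53,1.2,0,0.73,-0.02,0.21,3.56,4.53,1.2,0,0.73,-0.02,0.21,3.56,4.53,1.2,0,0,0,0,0,0,0,0,0,0,0,0,0,0,0,0,0,0,0,0,0,0])

```text
time_s: 3.37
tool_pos: [410.1, -304.3, 134.6]
orientation: [3.133, 0.938, -0.515]
wrist_force: [0.1, 0.1, 0.2]
finger_gap: 1.001
```

```bash
cat >> h.py <<'E'
def Rz(a):return Ro.from_euler("z",a).as_matrix()
def Ry(a):return Ro.from_euler("y",a).as_matrix()
M=np.array([[0,-1,0],[0,0,-1],[1,0,0.]])
def fk(q,k):
    # k: lat, d1, ox, e2, L2, e3, L3, e4(x after q4), Lt
    A=Rz(q[0]); B=A@Ry(q[1]); C=A@Ry(q[1]+q[2]); D=C@Rz(q[3]); E=D@Ry(q[4]); F=E@Rz(q[5])
    p=A@[k[2],k[0],k[1]]+B@[0,0,k[4]]+C@[k[5],0,k[6]]+D@[k[3],k[7],0]+E@[0,0,k[8]]
    return p,F@M
E
python3 - <<'E'
from h import *
import json
s=log(); p,R,_=pose(); print(s["joint_positions"].round(3),p,s["wrist_force"].round(1),s["qvel"].round(3))
print(R.round(3).tolist(), np.linalg.eigvalsh(R.T@R))
D=[json.loads(l) for l in open("log.jsonl")]
def f(k): return np.concatenate([fk(d["joint_positions"],k)[0]-d["tool_pos"] for d in D]+[0.003*(np.array(k)-k0)])
k0=np.array([70,250,0,0,400,0,400,0,250.])
r=least_squares(f,k0); print(r.x.round(1)); print(r.fun[:len(D)*3].reshape(-1,3).round(2))
E
```

```text
[-1.002 -0.05   2.276  0.712  0.437  0.495] [ 410.09680575 -304.31516792  134.58337629] [0.1 0.1 0.2] [-0.003  0.011 -0.034  0.009 -0.006 -0.008]
[[0.515, -0.487, -0.706], [-0.291, -0.874, 0.39], [-0.806, 0.005, -0.592]] [1. 1. 1.]
[ 6.890e+01  1.359e+02 -5.000e-01  5.000e-01  6.297e+02  5.950e+01
  4.215e+02  5.000e-01  4.044e+02]
[[-0.   -0.01  0.01]
 [ 0.01  0.   -0.  ]
 [ 0.   -0.   -0.  ]
 [ 0.   -0.   -0.  ]
 [-0.    0.    0.  ]]
```

```bash
cat >> h.py <<'E'
LO=np.array([-2.89,-.75,.22,-1.18,.11,-2.7]); HI=np.array([2.89,2.08,2.7,4.32,2.71,2.7])
def fitk():
    import json
    D=[json.loads(l) for l in open("log.jsonl")]
    k0=np.array([70,250,0,0,400,0,400,0,250.])
    f=lambda k: np.concatenate([fk(d["joint_positions"],k)[0]-d["tool_pos"] for d in D]+[0.003*(np.array(k)-k0)])
    return least_squares(f,k0).x
def ik(p,R,q0,k):
    def f(q):
        a,B=fk(q,k); return np.r_[(a-p)/100,(B-R).ravel()]
    r=least_squares(f,np.clip(q0,LO+1e-3,HI-1e-3),bounds=(LO,HI)); return r.x,np.abs(r.fun).max()
E
python3 - <<'E'
from h import *
k=fitk(); q0=pose()[2]["joint_positions"]
def path(hx,hy,hz,yaw,lean,q):
    H=hand(np.deg2rad(yaw),np.deg2rad(lean),-1); q,e=ik(np.array([hx,hy,hz])-3*H[:,0],H,q,k); return q,e
for lean in (30,33,37,40):
    print("lean",lean); q=q0
    for nm,a in (("grasp",(458,-334,52,-30.3)),("lift",(458,-334,120,-30.3)),("y0",(480,-334,120,0)),("y30",(500,-340,120,30)),("prerack",(525,-352,85,68)),("rack",(568,-244,85,68)),("liftr",(568,-244,125,68)),("back",(450,-244,125,68)),("mid",(450,0,125,68)),("mid2",(450,150,125,68)),("tray",(543,235,125,68)),("trayd",(543,235,83,68)),("out",(490,100,83,68))):
        q,e=path(*a,lean,q); print(nm,q.round(2),round(e,4), (np.minimum(q-LO,HI-q)).min().round(2))
E
```

```text
lean 30
grasp [-0.88  0.19  2.21  0.61  0.3   0.67] 0.0 0.19
lift [-0.88  0.08  2.11  0.37  0.49  0.93] 0.0 0.38
y0 [-1.04  0.18  1.98  0.64  0.81  0.12] 0.0 0.7
y30 [-1.07  0.33  1.75  0.58  1.14 -0.29] 0.0 0.95
prerack [-0.98  0.57  1.42  0.43  1.47 -0.71] 0.0 1.2
rack [-0.83  0.51  1.55  0.48  1.36 -0.61] 0.0 1.15
liftr [-0.83  0.47  1.5   0.47  1.43 -0.57] 0.0 1.2
back [-0.98  0.36  1.69  0.43  1.42 -0.73] 0.0 1.01
mid [-0.63  0.15  2.    0.55  1.19 -0.51] 0.0 0.7
mid2 [-0.29  0.09  2.08  0.62  1.02 -0.25] 0.0 0.62
tray [-0.05  0.22  1.91  0.63  0.93 -0.03] 0.0 0.79
trayd [-0.05  0.27  1.96  0.68  0.85 -0.11] 0.0 0.74
out [-0.38  0.21  2.05  0.65  0.98 -0.39] 0.0 0.65
lean 33
grasp [-0.9   0.18  2.26  0.92  0.25  0.35] 0.0 0.14
lift [-0.9   0.06  2.16  0.5   0.42  0.8 ] 0.0 0.31
y0 [-1.08  0.17  2.02  0.74  0.8   0.01] 0.0 0.68
y30 [-1.1   0.34  1.77  0.64  1.15 -0.35] 0.0 0.93
prerack [-1.    0.59  1.41  0.46  1.5  -0.73] 0.0 1.19
rack [-0.85  0.53  1.54  0.52  1.39 -0.65] 0.0 1.16
liftr [-0.85  0.49  1.5   0.51  1.46 -0.61] 0.0 1.2
back [-1.01  0.38  1.69  0.46  1.45 -0.77] 0.0
[... 932 characters left out ...]
2 -0.59] 0.0 0.6
lean 40
grasp [-0.94  0.2   2.38  1.92  0.28 -0.68] 0.0 0.17
lift [-0.94  0.05  2.27  1.04  0.31  0.23] 0.0 0.2
y0 [-1.17  0.18  2.11  0.97  0.8  -0.28] 0.0 0.59
y30 [-1.17  0.37  1.81  0.76  1.19 -0.5 ] 0.0 0.89
prerack [-1.04  0.65  1.39  0.53  1.58 -0.79] 0.0 1.13
rack [-0.91  0.57  1.53  0.6   1.45 -0.72] 0.0 1.17
liftr [-0.91  0.54  1.49  0.59  1.52 -0.68] 0.0 1.19
back [-1.06  0.44  1.68  0.53  1.52 -0.84] 0.0 1.02
mid [-0.77  0.22  2.04  0.68  1.26 -0.72] 0.0 0.66
mid2 [-0.45  0.13  2.16  0.82  1.08 -0.55] 0.0 0.54
tray [-0.17  0.24  2.01  0.89  0.95 -0.35] 0.0 0.69
trayd [-0.17  0.3   2.06  0.96  0.88 -0.47] 0.0 0.64
out [-0.52  0.27  2.12  0.83  1.05 -0.67] 0.0 0.58
```

```bash
python3 - <<'E'
from h import *
p,R,s=pose()
q=np.array([555,-390.7,np.deg2rad(-30.3)])
hc=T(q,[(-112,0,52)])[0]; H=hand(q[2],np.deg2rad(35),-1); g=hc-3*H[:,0]
r=plan(p,R,g,H,10); print(g,r.round(2))
E
```

```text
[ 456.8140283  -333.32475066   54.45745613] [ 0.97  0.02  0.02  0.11 -0.13  0.05]
```

Emit:
jog_arm(moves=[0.97,0.02,0.02,0.11,-0.13,0.05,0,0.97,0.02,0.02,0.11,-0.13,0.05,0,0.97,0.02,0.02,0.11,-0.13,0.05,0,0.97,0.02,0.02,0.11,-0.13,0.05,0,0.97,0.02,0.02,0.11,-0.13,0.05,0,0.97,0.02,0.02,0.11,-0.13,0.05,0,0.97,0.02,0.02,0.11,-0.13,0.05,0,0.97,0.02,0.02,0.11,-0.13,0.05,0,0.97,0.02,0.02,0.11,-0.13,0.05,0,0.97,0.02,0.02,0.11,-0.13,0.05,0,0,0,0,0,0,0,0,0,0,0,0,0,0,0])

```text
time_s: 4.37
tool_pos: [457.7, -333.9, 53.9]
orientation: [-3.14, 0.96, -0.528]
wrist_force: [0.1, -0.3, -0.9]
finger_gap: 1.004
```

```bash
python3 - <<'E'
from h import *
optics.capture("wrist")
c=optics.calibration("wrist"); p,R,s=pose(); im=optics.capture("wrist"); log()
print(p,R.round(3).tolist(),s["qvel"].round(3),s["wrist_force"].round(1),s["time_s"])
q=np.array([555,-390.7,np.deg2rad(-30.3)]); hc=T(q,[(-112,0,52)])[0]
print("handle in tool",R.T@(hc-p), "turner axes in tool",(R.T@Rz(q[2])).round(3).tolist())
cv2.imwrite("pics/w3.png",im[:,:,::-1])
E
```

```text
[ 457.21501218 -333.62635608   53.98569966] [[0.495, -0.505, -0.707], [-0.289, -0.863, 0.414], [-0.819, -0.001, -0.573]] [-0.004 -0.014  0.016  0.007 -0.004 -0.011] [ 0.2  0.2 -0.4] 4.4167
handle in tool [ 2.32773658 -0.05765149  0.13727657] turner axes in tool [[0.573, 0.0, -0.819], [-0.001, -1.0, -0.001], [-0.819, 0.001, -0.573]]
```

View pics/w3.png

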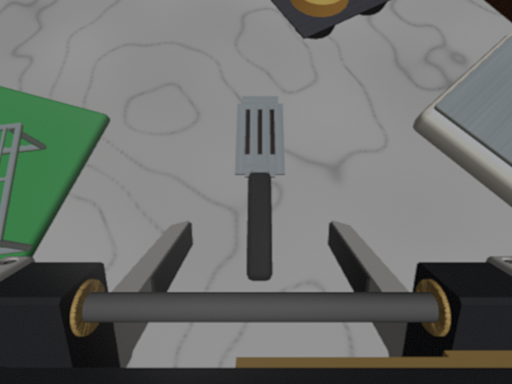

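The wrist view shows the handle centred between the jaws at (260,225), lying straight along the image, so I can close on it.

Emit:
jog_arm(moves=[0,0,0,0,0,0,1,0,0,0,0,0,0,1,0,0,0,0,0,0,1,0,0,0,0,0,0,1,0,0,0,0,0,0,1,0,0,0,0,0,0,1,0,0,0,0,0,0,1,0,0,0,0,0,0,1], newtons=60)

```text
time_s: 5.13
tool_pos: [455.8, -332.8, 53.0]
orientation: [-3.139, 0.962, -0.53]
wrist_force: [0.5, 0.2, -0.5]
finger_gap: 0.465
```

```bash
python3 - <<'E'
from h import *
p,R,s=pose(); print(p,s["finger_gap"],s["wrist_force"].round(1),s["wrist_torque"].round(2))
q=np.array([555,-390.7,np.deg2rad(-30.3)]); hc=T(q,[(-112,0,52)])[0]; bc=T(q,[(0,0,0)])[0]
print("handle in tool",R.T@(hc-p),"blade in tool",R.T@(bc-p))
np.savez("grasp.npz",Rtt=R.T@Rz(q[2]),ptt=R.T@(bc-p))
E
```

```text
[ 455.77312527 -332.8439478    52.98298402] 0.46454603114434606 [ 0.5  0.2 -0.5] [0.14 0.32 0.02]
handle in tool [ 2.44324444 -0.11650369 -1.78507734] blade in tool [109.15751976  -0.34983604 -63.91404801]
```

Fingers are still closing.

Emit:
jog_arm(moves=[0,0,0,0,0,0,1,0,0,0,0,0,0,1,0,0,0,0,0,0,1,0,0,0,0,0,0,1,0,0,0,0,0,0,1,0,0,0,0,0,0,1,0,0,0,0,0,0,1,0,0,0,0,0,0,1])

```text
time_s: 5.8
tool_pos: [455.8, -332.9, 53.0]
orientation: [-3.139, 0.962, -0.53]
wrist_force: [-0.3, 0.2, -0.7]
finger_gap: 0.132
```

```bash
python3 - <<'E'
from h import *
p,R,s=pose(); print(p,s["finger_gap"],s["wrist_force"].round(1),s["wrist_torque"].round(2))
q=np.array([555,-390.7,np.deg2rad(-30.3)]); hc=T(q,[(-112,0,52)])[0]; bc=T(q,[(0,0,0)])[0]
print("handle in tool",R.T@(hc-p),"blade in tool",R.T@(bc-p))
np.savez("grasp.npz",Rtt=R.T@Rz(q[2]),ptt=R.T@(bc-p)); log()
E
```

```text
[ 455.80776003 -332.85099818   52.98382108] 0.13219024762462983 [-0.3  0.2 -0.7] [0.12 0.39 0.  ]
handle in tool [ 2.4248385  -0.1049881  -1.75713208] blade in tool [109.14060603  -0.33728799 -63.88354351]
```

Emit:
jog_arm(moves=[0,0,0,0,0,0,1,0,0,0,0,0,0,1,0,0,0,0,0,0,1])

```text
time_s: 6.05
tool_pos: [455.8, -332.8, 53.0]
orientation: [-3.139, 0.962, -0.529]
wrist_force: [0.9, -0.4, 1.1]
finger_gap: 0.129
```

```bash
python3 - <<'E'
from h import *
im=optics.capture("wrist"); cv2.imwrite("pics/w4.png",im[:,:,::-1]); print(readout.sense()["finger_gap"])
E
```

```text
0.12896993221429479
```

View pics/w4.png

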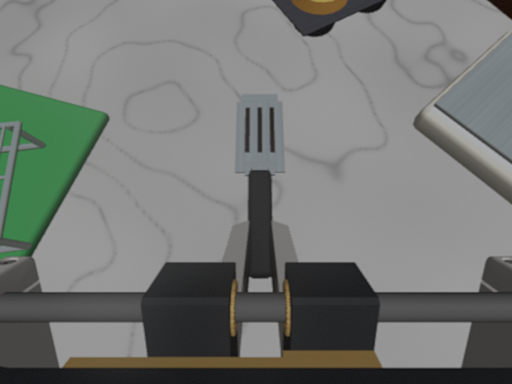

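Emit:
jog_arm(moves=[-0.4,0,-0.28,0,0,0,1,-0.65,0,-0.46,0,0,0,1,-0.82,0,-0.57,0,0,0,1,-0.82,0,-0.57,0,0,0,1,-0.82,0,-0.57,0,0,0,1,-0.82,0,-0.57,0,0,0,1,-0.82,0,-0.57,0,0,0,1,-0.65,0,-0.46,0,0,0,1,-0.4,0,-0.28,0,0,0,1,0,0,0,0,0,0,1,0,0,0,0,0,0,1])

```text
time_s: 7.02
tool_pos: [455.8, -332.8, 128.6]
orientation: [-3.139, 0.962, -0.529]
wrist_force: [-0.0, 0.4, -0.3]
finger_gap: 0.004
```

```bash
cat >> h.py <<'E'
def turner(p,R):
    g=np.load("grasp.npz"); return p+R@g["ptt"], R@g["Rtt"]
def tool_for(pb,yaw,pitch=0,roll=0):
    """tool pose so that the blade centre is at pb, yaw deg"""
    g=np.load("grasp.npz"); Rb=Ro.from_euler("xyz",[roll,pitch,yaw],degrees=True).as_matrix(); R=Rb@g["Rtt"].T; return pb-R@g["ptt"],R
def tstat():
    p,R,s=pose(); b,B=turner(p,R); print("blade",b.round(1),"rpy",Ro.from_matrix(B).as_euler("xyz",degrees=True).round(2),"t",round(s["time_s"],2),"F",s["wrist_force"].round(1),"gap",round(s["finger_gap"],3),"q",s["joint_positions"].round(2),"qd",np.abs(s["qvel"]).max().round(3))
    return p,R,s
E
python3 - <<'E'
from h import *
tstat(); log(); im=optics.capture("wrist"); cv2.imwrite("pics/w5.png",im[:,:,::-1]); im=optics.capture("scene"); cv2.imwrite("scene5.png",im[:,:,::-1]);crop(im,95,110,100,110,5,"s5")
E
```

```text
blade [ 555.  -390.6   75.7] rpy [ 0.000e+00 -1.000e-02 -3.028e+01] t 7.02 F [-0.   0.4 -0.3] gap 0.004 q [-0.91  0.05  2.18  0.58  0.4   0.71] qd 0.013
```

View pics/w5.png

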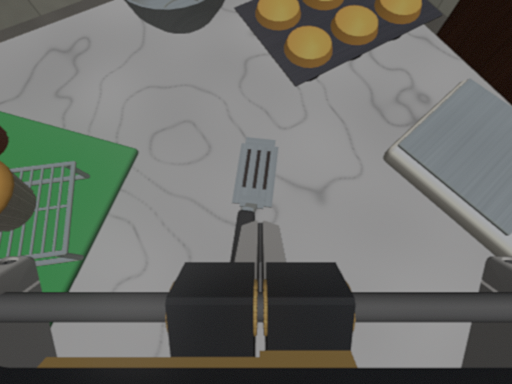

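View pics/s5.png

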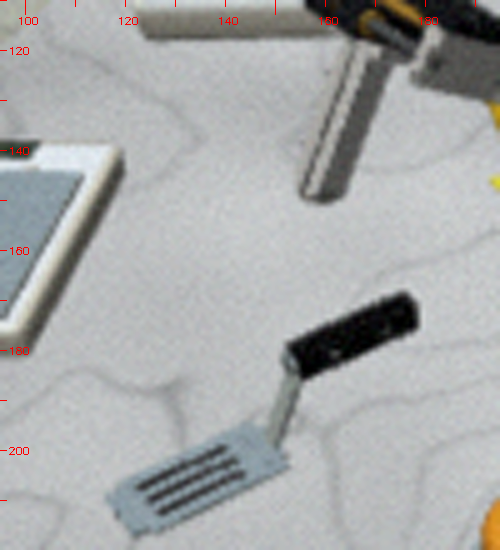

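```bash
python3 - <<'E'
from h import *
print(ctrl.finger_overhang)
c=optics.calibration("wrist"); p,R,s=pose()
for d in (-40,-20,0,3,22): print(d,proj(c,p+d*R[:,0]).round(1))
for d in ((22,0,8),(22,0,-8)): print(d,proj(c,p+R@np.array(d)).round(1))
im=cv2.imread("pics/w5.png")[:,:,::-1]; crop(im,190,120,140,160,4,"w5a")
im=cv2.imread("pics/w4.png")[:,:,::-1]; crop(im,190,150,140,160,4,"w4a")
E
```

```text
22.0
-40 [[259.7 250.5]]
-20 [[259.7 237.1]]
0 [[259.7 226.2]]
3 [[259.7 224.8]]
22 [[259.7 216.4]]
(22, 0, 8) [[259.7 225.6]]
(22, 0, -8) [[259.8 207. ]]
```

View pics/w5a.png

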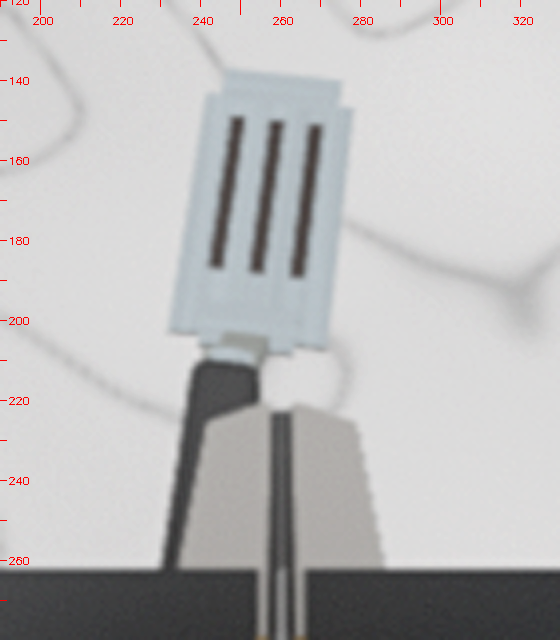

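View pics/w4a.png

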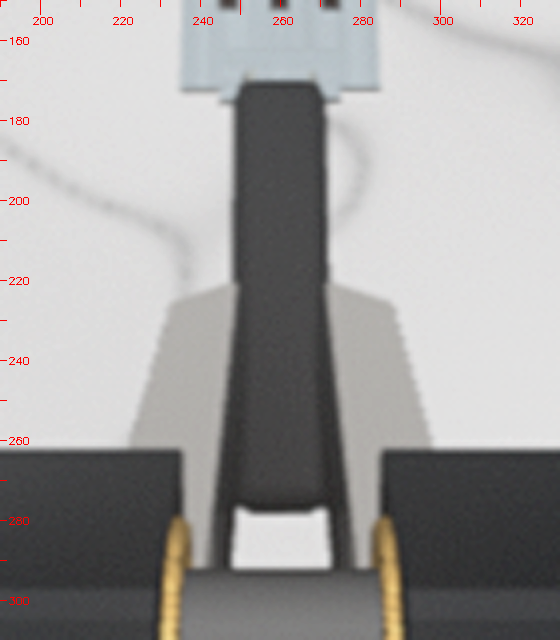

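```bash
python3 - <<'E'
from h import *
im=optics.capture("top"); cv2.imwrite("top6.png",im[:,:,::-1]); crop(im,325,160,70,75,8,"t6")
s=cv2.imread("scene5.png")[:,:,::-1]; crop(s,110,160,75,65,10,"s6")
E
```

```text
(no output)
```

View pics/t6.png

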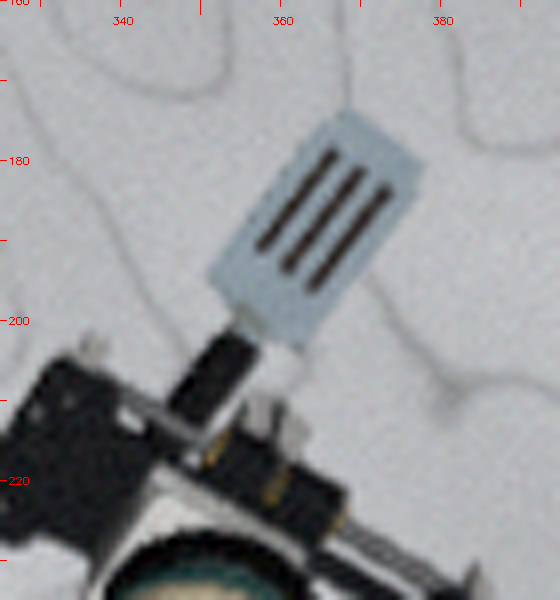

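View pics/s6.png

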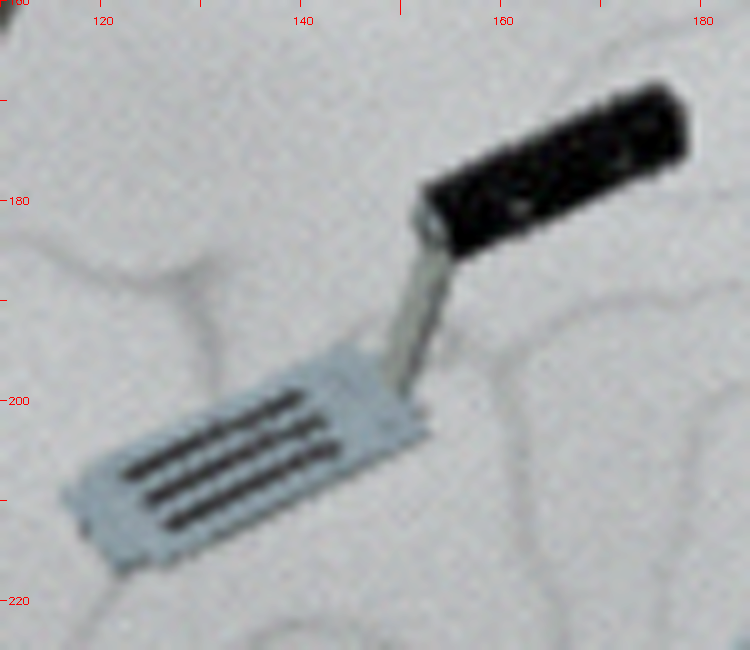

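```bash
python3 - <<'E'
from h import *
ct=optics.calibration("top");cs=optics.calibration("scene");cw=optics.calibration("wrist")
def f(a,ret=False):
    x,y,yaw,zt,zb=a[:5]; p=(x,y,yaw)
    obs=[(ct,[(-48,25,2.6),(-48,-25,2.6),(48,0,2),(-72,9,zt),(-72,-9,zt)],[(351.3,194.3),(362.8,203.5),(372.2,176.8),(353.8,200.8),(358.5,204)]),
     (cs,[(-48,25,1),(-48,-25,2),(48,0,1),(-72,-9,zt),(-72,9,zb),(-152,-9,zt),(-152,9,zb)],[(152.8,203.5),(144.5,194.3),(119,213.2),(152,178.5),(155.5,185.7),(176.5,168),(178.8,175.5)]),
     (cw,[(-48,25,2.6),(-48,-25,2.6),(48,0,2),(-72,9,zt),(-72,-9,zt)],[(232,203),(271.5,207.5),(260.5,138.5),(237.5,210.5),(255,210)])]
    return np.concatenate([(proj(c,T(p,X))-np.array(uv)).ravel() for c,X,uv in obs])
r=least_squares(f,[555,-385,-.6,63,41],x_scale=[10,10,.1,10,10]); print(r.x.round(2),np.rad2deg(r.x[2])); print(r.fun.round(1))
E
```

```text
[ 547.92 -381.     -0.65   60.13   43.28] -37.10792028261003
[-1.6  0.5 -0.8  0.7  0.7  0.2 -0.9 -0.1 -0.9  0.2  0.2 -0.3  0.6 -0.5
 -0.8  0.2 -0.8  0.2 -0.3  0.5 -1.1 -0.3  0.4 -0.5 -0.7 -0.1  0.1 -0.1
 -0.  -0.4  0.3 -1.3  0.5  1.2]
```

```bash
python3 - <<'E'
from h import *
cs=optics.calibration("scene");ct=optics.calibration("top"); p,R,s=pose()
for d in (-60,-40,-20,0,22): print(d,proj(cs,p+d*R[:,0]).round(1),[proj(cs,p+d*R[:,0]+e*R[:,2]).round(1).tolist() for e in (-8,8)],proj(ct,p+d*R[:,0]).round(1))
s=cv2.imread("scene5.png")[:,:,::-1]; crop(s,125,80,90,80,8,"s7")
E
```

```text
-60 [[162.4 135.4]] [[[160.1, 134.9]], [[164.6, 135.8]]] [[356.5 218.2]]
-40 [[160.  141.9]] [[[157.7, 141.5]], [[162.2, 142.2]]] [[357.2 215.6]]
-20 [[157.6 148.3]] [[[155.4, 148.0]], [[159.8, 148.7]]] [[357.9 213. ]]
0 [[155.3 154.7]] [[[153.0, 154.5]], [[157.5, 155.0]]] [[358.6 210.5]]
22 [[152.7 161.7]] [[[150.4, 161.5]], [[154.9, 161.9]]] [[359.3 207.8]]
```

View pics/s7.png

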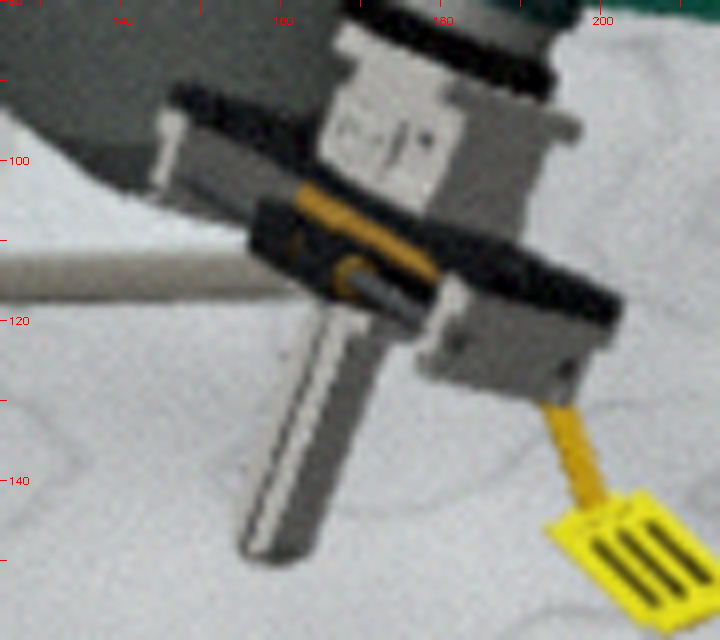

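```bash
python3 - <<'E'
from h import *
cw=optics.calibration("wrist");cs=optics.calibration("scene");ct=optics.calibration("top"); p,R,s=pose()
for d in (-30,-20,-15,-10,-5,0,10): print(d,[proj(cw,p+R@np.array([d,y,z])).round(1)[0].tolist() for y,z in ((0,-8),(47,-8),(-47,-8))])
im=cv2.imread("pics/w2.png")[:,:,::-1]; crop(im,100,200,310,120,2,"w2f")
w=cv2.imread("pics/w2.png"); cv2.imwrite("pics/w2f.png",cv2.convertScaleAbs(cv2.resize(w[205:325,130:390],(780,360),interpolation=cv2.INTER_CUBIC),alpha=2))
E
```

```text
-30 [[259.7, 231.8], [334.3, 231.9], [185.0, 231.7]]
-20 [[259.7, 226.0], [330.4, 226.0], [188.9, 225.9]]
-15 [[259.7, 223.3], [328.6, 223.4], [190.7, 223.2]]
-10 [[259.7, 220.7], [326.9, 220.8], [192.5, 220.7]]
-5 [[259.7, 218.3], [325.3, 218.4], [194.1, 218.2]]
0 [[259.7, 216.0], [323.8, 216.1], [195.6, 215.9]]
10 [[259.7, 211.7], [320.9, 211.8], [198.5, 211.6]]
```

View pics/w2f.png

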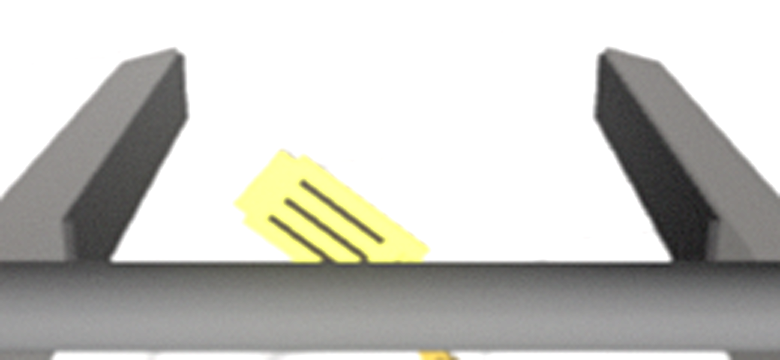

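Both the wrist and scene cameras show that the fingertips end about 14 mm behind the reported TCP, not 22 mm ahead as stated. The jaws therefore only pinched the top of the handle and slid off. The turner is still flat on the counter, slightly turned. I'll use the measured tip position and regrasp.

```bash
python3 - <<'E'
from h import *
p,R,s=pose()
q=np.array([548,-381,np.deg2rad(-37.1)])
hc=T(q,[(-112,0,52)])[0]; H=hand(q[2],np.deg2rad(35),-1); pre=hc-65*H[:,0]
r=plan(p,R,pre,H,6); print(hc,pre,r.round(2))
k=fitk(); print(k.round(1)); qq=s["joint_positions"]
for lean in (30,33,35,37,40):
  for d in (-65,33):
    H=hand(q[2],np.deg2rad(lean),-1); print(lean,d,[np.round(v,3) for v in ik(hc+d*H[:,0],H,qq,k)])
E
```

```text
[ 458.67059997 -313.44070537   52.        ] [ 428.93470238 -290.95162265  105.24488288] [-0.12 -0.34  0.83  0.9   0.03  0.65]
[ 69.4 136.8  -0.    0.  629.7  60.4 421.1   0.  405. ]
30 -65 [array([-0.782,  0.03 ,  2.205,  0.177,  0.392,  1.291]), np.float64(0.0)]
30 33 [array([-0.764,  0.253,  2.241,  0.432,  0.139,  1.042]), np.float64(0.0)]
33 -65 [array([-0.792,  0.019,  2.262,  0.268,  0.3  ,  1.193]), np.float64(0.0)]
33 33 [array([-0.792,  0.253,  2.278,  1.082,  0.11 ,  0.368]), np.float64(0.021)]
35 -65 [array([-0.799,  0.014,  2.3  ,  0.375,  0.238,  1.081]), np.float64(0.0)]
35 33 [array([-0.785,  0.263,  2.33 ,  2.21 ,  0.11 , -0.754]), np.float64(0.011)]
37 -65 [array([-0.806,  0.012,  2.339,  0.566,  0.179,  0.885]), np.float64(0.0)]
37 33 [array([-0.778,  0.268,  2.351,  2.556,  0.142, -1.094]), np.float64(0.0)]
40 -65 [array([-0.819,  0.015,  2.398,  1.24 ,  0.116,  0.201]), np.float64(0.0)]
40 33 [array([-0.784,  0.284,  2.398,  2.78 ,  0.25 , -1.324]), np.float64(0.0)]
```

```bash
python3 - <<'E'
from h import *
p,R,s=pose()
q=np.array([548,-381,np.deg2rad(-37.1)])
hc=T(q,[(-112,0,52)])[0]; k=fitk(); q0=s["joint_positions"]
for lean in (30,31,32):
  qq=q0; H=hand(q[2],np.deg2rad(lean),-1)
  for d in (-65,-30,0,15,29): 
    qq,e=ik(hc+d*H[:,0],H,qq,k); print(lean,d,qq.round(3),round(e,4))
  for nm,a in (("lift",(458,-313,120,-37)),("y0",(480,-334,120,0)),("y30",(500,-340,120,30)),("prerack",(525,-352,85,68)),("rack",(568,-244,85,68)),("liftr",(568,-244,125,68)),("back",(450,-244,125,68)),("mid",(450,0,125,68)),("mid2",(450,150,125,68)),("tray",(543,235,125,68)),("trayd",(543,235,83,68)),("out",(490,100,83,68)),("lay",(400,-150,52,68))):
        H=hand(np.deg2rad(a[3]),np.deg2rad(lean),-1); qq,e=ik(np.array(a[:3])+29*H[:,0],H,qq,k); print(nm,qq.round(2),round(e,4))
H=hand(q[2],np.deg2rad(31),-1); r=plan(p,R,hc-65*H[:,0],H,6); print(r.round(2))
E
```

```text
30 -65 [-0.782  0.03   2.205  0.177  0.392  1.291] 0.0
30 -30 [-0.775  0.108  2.224  0.219  0.297  1.25 ] 0.0
30 0 [-0.77   0.176  2.235  0.285  0.219  1.187] 0.0
30 15 [-0.767  0.211  2.238  0.336  0.182  1.136] 0.0
30 29 [-0.765  0.243  2.241  0.406  0.149  1.067] 0.0
lift [-0.77  0.12  2.15  0.17  0.36  1.31] 0.0
y0 [-1.01  0.23  2.    0.68  0.74  0.09] 0.0
y30 [-1.04  0.36  1.78  0.6   1.08 -0.3 ] 0.0
prerack [-0.96  0.59  1.47  0.44  1.4  -0.72] 0.0
rack [-0.81  0.53  1.59  0.49  1.29 -0.62] 0.0
liftr [-0.81  0.49  1.54  0.48  1.37 -0.58] 0.0
back [-0.96  0.38  1.74  0.45  1.35 -0.75] 0.0
mid [-0.6   0.18  2.04  0.58  1.11 -0.53] 0.0
mid2 [-0.25  0.13  2.11  0.66  0.93 -0.28] 0.0
tray [-0.02  0.26  1.93  0.66  0.86 -0.05] 0.0
trayd [-0.02  0.32  1.98  0.73  0.78 -0.15] 0.0
out [-0.34  0.26  2.08  0.69  0.9  -0.42] 0.0
lay [-0.93  0.35  2.05  0.5   1.09 -0.86] 0.0
31 -65 [-0.785  0.026  2.224  0.201  0.362  1.264] 0.0
31 -30 [-0.778  0.106  2.241  0.257  0.266  1.21 ] 0.0
31 0 [-0.772  0.176  2.251  0.348  0.188  1.121] 0.0
31 15 [-0.769  0.211  2.255  0.426  0.152  1.045] 0.0
31
[... 883 characters left out ...]
9 [-0.774  0.244  2.266  0.704  0.11   0.762] 0.0073
lift [-0.77  0.12  2.18  0.22  0.3   1.25] 0.0
y0 [-1.03  0.23  2.02  0.75  0.73  0.01] 0.0
y30 [-1.06  0.37  1.79  0.64  1.08 -0.35] 0.0
prerack [-0.97  0.6   1.47  0.46  1.43 -0.74] 0.0
rack [-0.82  0.54  1.59  0.52  1.31 -0.65] 0.0
liftr [-0.82  0.5   1.54  0.51  1.38 -0.61] 0.0
back [-0.97  0.39  1.74  0.47  1.37 -0.77] 0.0
mid [-0.62  0.19  2.05  0.61  1.12 -0.57] 0.0
mid2 [-0.28  0.14  2.13  0.71  0.94 -0.34] 0.0
tray [-0.04  0.26  1.95  0.72  0.86 -0.12] 0.0
trayd [-0.04  0.32  2.    0.79  0.78 -0.22] 0.0
out [-0.37  0.27  2.1   0.73  0.91 -0.48] 0.0
lay [-0.95  0.37  2.04  0.52  1.11 -0.89] 0.0
[-0.1  -0.33  0.76  0.92 -0.63  0.62]
```

```bash
python3 - <<'E'
from h import *
p,R,s=pose()
q=np.array([548,-381,np.deg2rad(-37.1)])
hc=T(q,[(-112,0,52)])[0]; H=hand(q[2],np.deg2rad(30.2),-1); r=plan(p,R,hc-65*H[:,0],H,6); print(r.round(2))
E
```

```text
[-0.09 -0.33  0.74  0.92 -0.77  0.61]
```

Emit:
jog_arm(moves=[-0.09,-0.33,0.74,0.92,-0.77,0.61,0,-0.09,-0.33,0.74,0.92,-0.77,0.61,0,-0.09,-0.33,0.74,0.92,-0.77,0.61,0,-0.09,-0.33,0.74,0.92,-0.77,0.61,0,-0.09,-0.33,0.74,0.92,-0.77,0.61,0,-0.09,-0.33,0.74,0.92,-0.77,0.61,0,0,0,0,0,0,0,0,0,0,0,0,0,0,0,0,0,0,0,0,0,0,0,0,0,0,0,0,0,0,0,0,0,0,0,0])

```text
time_s: 8.08
tool_pos: [433.1, -294.8, 109.1]
orientation: [3.141, 1.042, -0.648]
wrist_force: [-0.6, 0.2, 0.2]
finger_gap: 0.749
```

```bash
python3 - <<'E'
from h import *
import pickle
optics.capture("wrist")
c=optics.calibration("wrist"); p,R,s=pose(); im=optics.capture("wrist"); log(); pickle.dump(c,open("cw8.pkl","wb"))
print(p,R.round(3).tolist(),np.abs(s["qvel"]).max(),s["joint_positions"].round(3),s["finger_gap"],s["time_s"])
cv2.imwrite("pics/w8.png",im[:,:,::-1]); crop(im,200,80,120,190,4,"w8a")
E
```

```text
[ 433.09272846 -294.83518997  109.09943742] [[0.402, -0.603, -0.689], [-0.304, -0.798, 0.521], [-0.864, 0.0, -0.504]] 0.0047844294660895886 [-0.784  0.029  2.206  0.181  0.387  1.285] 0.7893077782710536 8.1333
```

View pics/w8a.png

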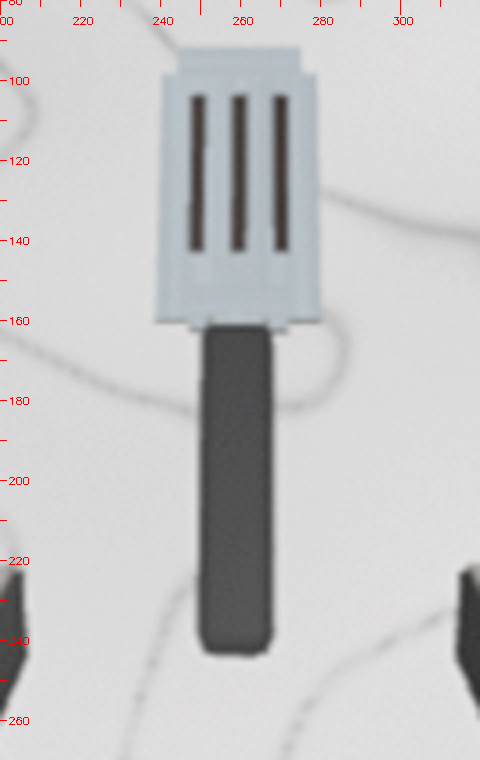

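```bash
python3 - <<'E'
from h import *
import pickle; c=pickle.load(open("cw8.pkl","rb"))
X=[(48,0,2.0),(-48,25,2.6),(-48,-25,2.6),(-72,9,60),(-72,-9,60),(-152,9,58),(-152,-9,58)]
uv=[(259.8,92.2),(238.5,160.5),(280,160),(250.5,161),(268,161),(249.3,244),(268.5,244)]
a=fit([548,-381,-.65],[(c,X,uv)]); q=a[0]; print(q,np.rad2deg(q[2]),a[1].round(1))
p,R,s=pose(); hc=T(q,[(-112,0,52)])[0]; print(hc, "in tool",R.T@(hc-p))
H=hand(q[2],np.deg2rad(30.3),-1); r=plan(p,R,hc+29*H[:,0],H,10); print(hc+29*H[:,0],r.round(2))
np.save("tq.npy",q)
E
```

```text
[ 548.194067   -381.3303416    -0.64949328] -37.21322384900881 [-0.2 -0.5  0.   0.1  0.2  0.8 -0.5  0.   0.4  0.1 -0.3 -0.3  0.3 -0.2]
[ 458.99834718 -313.59465259   52.        ] in tool [65.46742822 -0.64743229  1.06684002]
[ 470.65057426 -322.44341384   26.96152903] [ 0.94 -0.01  0.01  0.01  0.    0.  ]
```

Emit:
jog_arm(moves=[0.94,-0.01,0.01,0,0,0,0,0.94,-0.01,0.01,0,0,0,0,0.94,-0.01,0.01,0,0,0,0,0.94,-0.01,0.01,0,0,0,0,0.94,-0.01,0.01,0,0,0,0,0.94,-0.01,0.01,0,0,0,0,0.94,0,0.01,0,0,0,0,0.94,0,0.01,0,0,0,0,0.94,0,0.01,0,0,0,0,0.94,0,0.01,0,0,0,0,0,0,0,0,0,0,0,0,0,0,0,0,0,0])

```text
time_s: 9.18
tool_pos: [470.4, -322.0, 26.8]
orientation: [3.141, 1.044, -0.648]
wrist_force: [0.2, 0.3, 0.5]
finger_gap: 1.0
```

```bash
python3 - <<'E'
from h import *
p,R,s=pose(); im=optics.capture("wrist"); log(); q=np.load("tq.npy")
print(p,np.abs(s["qvel"]).max(),s["joint_positions"].round(3),s["finger_gap"],s["wrist_force"].round(1))
hc=T(q,[(-112,0,52)])[0]; print("handle in tool",R.T@(hc-p))
cv2.imwrite("pics/w9.png",im[:,:,::-1]); sc=optics.capture("scene"); crop(sc,120,90,90,100,6,"s9")
E
```

```text
[ 470.41201013 -321.9924972    26.77720322] 0.02216756113254142 [-0.764  0.244  2.244  0.425  0.142  1.048] 0.9999102593863758 [0.2 0.3 0.5]
handle in tool [-28.92668345   0.19242294  -0.44150998]
```

View pics/w9.png

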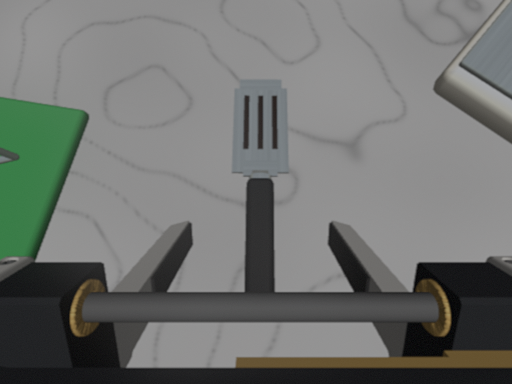

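View pics/s9.png

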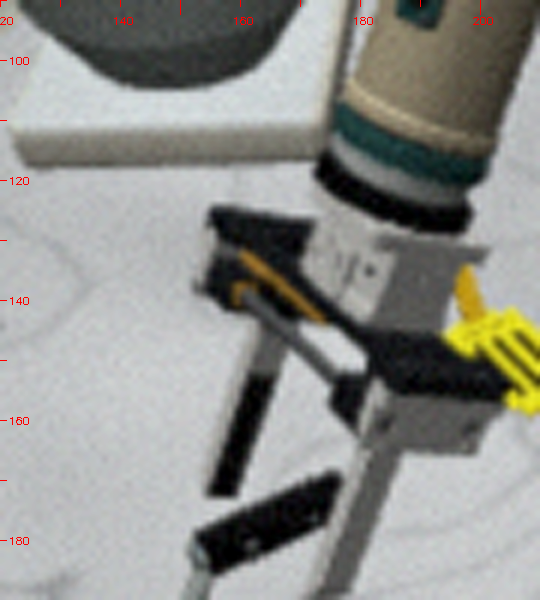

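The fingers now straddle the handle with their tips below its centre. Closing.

Emit:
jog_arm(moves=[0,0,0,0,0,0,1,0,0,0,0,0,0,1,0,0,0,0,0,0,1,0,0,0,0,0,0,1,0,0,0,0,0,0,1,0,0,0,0,0,0,1,0,0,0,0,0,0,1,0,0,0,0,0,0,1,0,0,0,0,0,0,1,0,0,0,0,0,0,1,0,0,0,0,0,0,1,0,0,0,0,0,0,1], newtons=60)

```text
time_s: 10.28
tool_pos: [470.5, -322.0, 27.3]
orientation: [3.141, 1.043, -0.648]
wrist_force: [-0.4, -0.7, 0.4]
finger_gap: 0.187
```

Emit:
jog_arm(moves=[0,0,0,0,0,0,1,0,0,0,0,0,0,1,0,0,0,0,0,0,1,0,0,0,0,0,0,1,0,0,0,0,0,0,1])

```text
time_s: 10.7
tool_pos: [470.5, -322.0, 27.3]
orientation: [3.141, 1.043, -0.648]
wrist_force: [-0.1, 0.7, -0.7]
finger_gap: 0.184
```

```bash
python3 - <<'E'
from h import *
import pickle
c=optics.calibration("wrist"); p,R,s=pose(); im=optics.capture("wrist"); q=np.load("tq.npy"); pickle.dump(c,open("cw10.pkl","wb"))
print(p,s["joint_positions"].round(3),s["finger_gap"],s["wrist_force"].round(1))
hc=T(q,[(-112,0,52)])[0]; print("handle in tool",R.T@(hc-p)); cv2.imwrite("pics/w10.png",im[:,:,::-1]); crop(im,200,60,120,160,4,"w10a")
E
```

```text
[ 470.49728947 -321.98553887   27.32415141] [-0.764  0.243  2.244  0.426  0.142  1.047] 0.18421153617323127 [-0.1  0.7 -0.7]
handle in tool [-28.48590986   0.25115556  -0.14145879]
```

View pics/w10a.png

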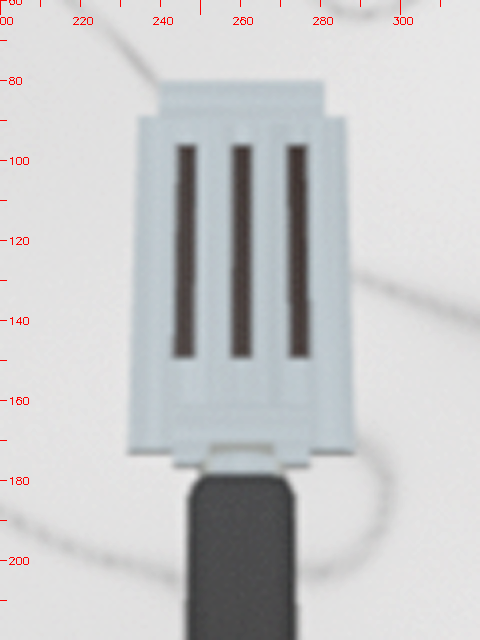

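```bash
python3 - <<'E'
from h import *
import pickle; c=pickle.load(open("cw10.pkl","rb"))
X=[(48,20,2.0),(48,-20,2),(-48,25,2.6),(-48,-25,2.6),(-72,9,60),(-72,-9,60)]
uv=[(240,80.5),(281,80),(232,173.5),(288.5,173),(247.0,178),(273.8,178)]
a=fit([548,-381,-.65],[(c,X,uv)]); q=a[0]; print(q,np.rad2deg(q[2]),a[1].round(1), np.load("tq.npy"))
p,R,s=pose(); q=(q+np.load("tq.npy"))/2; bc=T(q,[(0,0,0)])[0]; np.savez("grasp.npz",Rtt=R.T@Rz(q[2]),ptt=R.T@(bc-p)); tstat(); print((R.T@np.array([0,0,1])).round(3))
E
```

```text
[ 548.83541934 -381.68799176   -0.64741886] -37.094368213133244 [-0.3 -0.7  0.1 -0.1 -0.3 -0.2  0.4  0.4 -0.3  0.1  0.4  0.2] [ 548.194067   -381.3303416    -0.64949328]
blade [ 548.5 -381.5    0. ] rpy [  0.     0.   -37.15] t 10.75 F [ 1.2 -0.2 -1.5] gap 0.187 q [-0.76  0.24  2.24  0.43  0.14  1.05] qd 0.002
[-0.864  0.001 -0.504]
```

Lift about 70 mm straight up.

Emit:
jog_arm(moves=[-0.35,0,-0.2,0,0,0,1,-0.6,0,-0.35,0,0,0,1,-0.86,0,-0.5,0,0,0,1,-0.86,0,-0.5,0,0,0,1,-0.86,0,-0.5,0,0,0,1,-0.86,0,-0.5,0,0,0,1,-0.86,0,-0.5,0,0,0,1,-0.6,0,-0.35,0,0,0,1,-0.35,0,-0.2,0,0,0,1,0,0,0,0,0,0,1,0,0,0,0,0,0,1])

```text
time_s: 11.67
tool_pos: [470.2, -321.6, 98.7]
orientation: [3.141, 1.043, -0.648]
wrist_force: [0.2, -0.5, -2.1]
finger_gap: 0.19
```

```bash
python3 - <<'E'
from h import *
import pickle
tstat(); log(); c=optics.calibration("wrist"); im=optics.capture("wrist"); cv2.imwrite("pics/w11.png",im[:,:,::-1]); pickle.dump(c,open("cw11.pkl","wb")); crop(im,200,60,120,160,4,"w11a")
im=optics.capture("scene"); cv2.imwrite("scene11.png",im[:,:,::-1]);crop(im,100,90,110,120,5,"s11")
E
```

```text
blade [ 548.2 -381.1   71.4] rpy [ 1.000e-02  4.000e-02 -3.715e+01] t 11.67 F [ 0.2 -0.5 -2.1] gap 0.19 q [-0.76  0.11  2.14  0.16  0.36  1.32] qd 0.011
```

View pics/w11a.png

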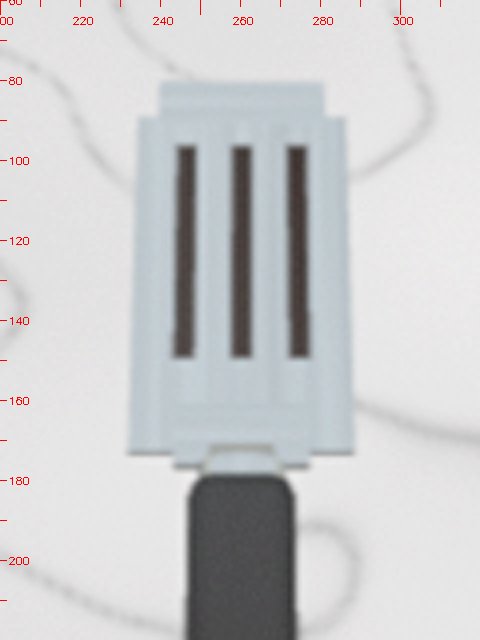

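View pics/s11.png

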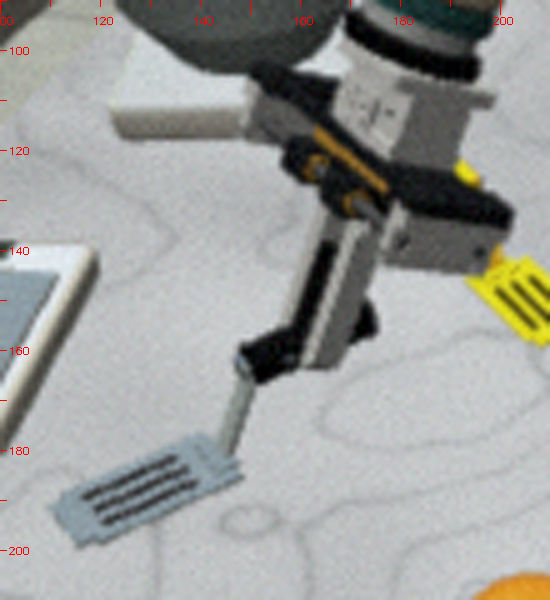

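```bash
python3 - <<'E'
from h import *
k=fitk(); p,R,s=pose()
rc=np.array([615.4,-127.1]); h=68.2; u=np.array([np.cos(np.deg2rad(h)),np.sin(np.deg2rad(h))])
b1=np.r_[rc-150*u,65.]; p1,R1=tool_for(b1,h); n=28
r=plan(p,R,p1,R1,n); r=r.round(2); print(r, b1,p1)
q=s["joint_positions"]; pp,RR=p,R; mx=0
for i in range(n):
    pp,RR=apply(pp,RR,r); q2,e=ik(pp,RR,q,k); mx=max(mx,np.abs(q2-q).max()*12); q=q2
    if i%4==3: b,B=turner(pp,RR); print(i,b.round(0),Ro.from_matrix(B).as_euler("xyz",degrees=True).round(1),q.round(2),round(e,3))
print(mx)
E
```

```text
[ 0.11  0.2  -0.14 -3.25  0.   -1.89] [ 559.69482467 -266.37287403   65.        ] [ 522.92392745 -357.35411393   92.32022209]
3 [ 563. -369.   70.] [  0.    0.1 -22.1] [-0.92  0.14  2.12  0.57  0.49  0.58] 0.0
7 [ 574. -354.   69.] [ 0.   0.1 -7.1] [-1.02  0.19  2.05  0.68  0.67  0.18] 0.0
11 [ 580. -336.   68.] [0.  0.1 8. ] [-1.08  0.26  1.95  0.67  0.86 -0.08] 0.0
15 [ 582. -318.   67.] [ 0.   0.1 23. ] [-1.09  0.34  1.82  0.62  1.03 -0.27] 0.0
19 [ 579. -299.   66.] [ 0.   0.1 38. ] [-1.07  0.42  1.69  0.56  1.19 -0.42] 0.0
23 [ 572. -282.   65.] [ 0.   0.1 53.1] [-1.04  0.5   1.55  0.5   1.34 -0.57] 0.0
27 [ 560. -267.   64.] [ 0.   0.1 68.1] [-0.98  0.57  1.41  0.43  1.49 -0.71] 0.0
2.6503695981013253
```

Emit:
jog_arm(moves=[0.05,0.1,-0.07,-1.62,0,-0.94,1,0.06,0.1,-0.07,-1.63,0,-0.95,1,0.05,0.1,-0.07,-1.62,0,-0.94,1,0.06,0.1,-0.07,-1.63,0,-0.95,1,0.05,0.1,-0.07,-1.62,0,-0.94,1,0.06,0.1,-0.07,-1.63,0,-0.95,1,0.05,0.1,-0.07,-1.62,0,-0.94,1,0.06,0.1,-0.07,-1.63,0,-0.95,1,0.11,0.2,-0.14,-3.25,0,-1.89,1,0.11,0.2,-0.14,-3.25,0,-1.89,1,0.11,0.2,-0.14,-3.25,0,-1.89,1,0.11,0.2,-0.14,-3.25,0,-1.89,1])

```text
time_s: 12.77
tool_pos: [476.5, -342.0, 96.3]
orientation: [3.14, 1.044, -0.121]
wrist_force: [0.2, -0.2, -1.2]
finger_gap: 0.188
```

Emit:
jog_arm(moves=[0.11,0.2,-0.14,-3.25,0,-1.89,1,0.11,0.2,-0.14,-3.25,0,-1.89,1,0.11,0.2,-0.14,-3.25,0,-1.89,1,0.11,0.2,-0.14,-3.25,0,-1.89,1,0.11,0.2,-0.14,-3.25,0,-1.89,1,0.11,0.2,-0.14,-3.25,0,-1.89,1,0.11,0.2,-0.14,-3.25,0,-1.89,1,0.11,0.2,-0.14,-3.25,0,-1.89,1,0.11,0.2,-0.14,-3.25,0,-1.89,1,0.11,0.2,-0.14,-3.25,0,-1.89,1,0.11,0.2,-0.14,-3.25,0,-1.89,1,0.11,0.2,-0.14,-3.25,0,-1.89,1])

```text
time_s: 13.77
tool_pos: [502.2, -360.5, 93.0]
orientation: [3.139, 1.045, 0.666]
wrist_force: [-0.1, 0.7, -1.0]
finger_gap: 0.182
```

```bash
python3 - <<'E'
from h import *
tstat();log()
E
```

```text
blade [ 579.5 -300.2   65.4] rpy [-0.04  0.15 38.18] t 13.77 F [-0.1  0.7 -1. ] gap 0.182 q [-1.07  0.42  1.68  0.56  1.19 -0.43] qd 0.474
```

Emit:
jog_arm(moves=[0.11,0.2,-0.14,-3.25,0,-1.89,1,0.11,0.2,-0.14,-3.25,0,-1.89,1,0.11,0.2,-0.14,-3.25,0,-1.89,1,0.11,0.2,-0.14,-3.25,0,-1.89,1,0.11,0.2,-0.14,-3.25,0,-1.89,1,0.11,0.2,-0.14,-3.25,0,-1.89,1,0.11,0.2,-0.14,-3.25,0,-1.89,1,0.11,0.2,-0.14,-3.25,0,-1.89,1,0,0,0,0,0,0,1,0,0,0,0,0,0,1,0,0,0,0,0,0,1,0,0,0,0,0,0,1])

```text
time_s: 14.77
tool_pos: [523.0, -358.7, 92.0]
orientation: [3.14, 1.045, 1.188]
wrist_force: [-0.2, 0.5, -1.7]
finger_gap: 0.187
```

```bash
python3 - <<'E'
from h import *
import pickle
tstat();log()
c=optics.calibration("wrist"); im=optics.capture("wrist"); cv2.imwrite("pics/w12.png",im[:,:,::-1]); pickle.dump(c,open("cw12.pkl","wb"))
im=optics.capture("scene"); cv2.imwrite("scene12.png",im[:,:,::-1]); crop(im,120,120,150,140,5,"s12")
im=optics.capture("top"); cv2.imwrite("top12.png",im[:,:,::-1]); tstat()
E
```

```text
blade [ 560.  -267.9   64.4] rpy [-1.000e-02  1.300e-01  6.804e+01] t 14.77 F [-0.2  0.5 -1.7] gap 0.187 q [-0.98  0.57  1.41  0.43  1.49 -0.71] qd 0.006
blade [ 560.1 -268.    64.9] rpy [-5.000e-02  1.400e-01  6.806e+01] t 14.92 F [-0.4  0.2 -0.2] gap 0.189 q [-0.98  0.57  1.41  0.43  1.49 -0.71] qd 0.003
```

View pics/w12.png

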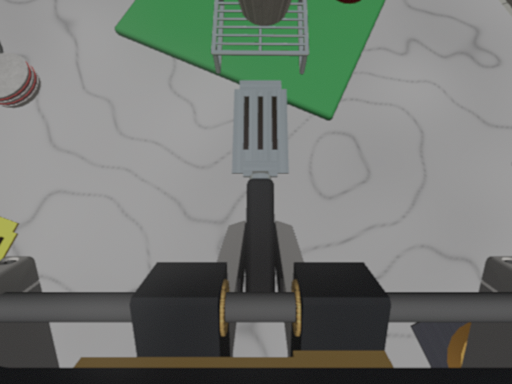

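View pics/s12.png

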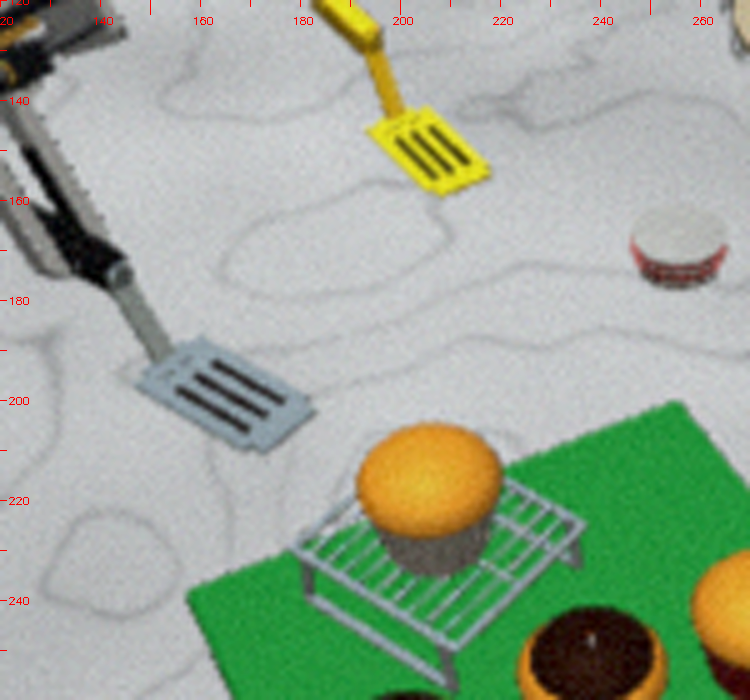

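```bash
python3 - <<'E'
from h import *
im=cv2.imread("pics/w12.png")[:,:,::-1]; crop(im,195,0,130,95,6,"w12a")
E
```

```text
(no output)
```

View pics/w12a.png

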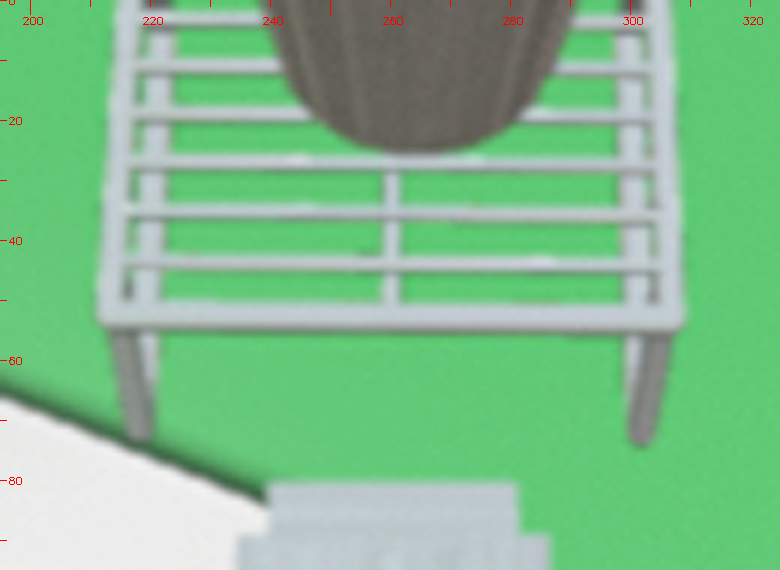

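```bash
python3 - <<'E'
from h import *
import pickle; c=pickle.load(open("cw12.pkl","rb"))
X=[(-57,52,50),(-57,-52,50),(-57,50,12),(-57,-50,12)]
uv=[(211,54),(309.2,54.7),(217.8,73.8),(302,74.3)]
a=fit([615,-127,1.19],[(c,X,uv)]); q=a[0]; print(q,np.rad2deg(q[2]),a[1].round(1))
np.save("rq.npy",q)
p,R,s=pose(); b,B=turner(p,R); yw=Ro.from_matrix(B).as_euler("xyz",degrees=True)[2]
d=b[:2]-q[:2]; u=np.array([np.cos(q[2]),np.sin(q[2])]); v=np.array([-u[1],u[0]]); print("blade in rack",d@u,d@v,yw-np.rad2deg(q[2]))
# cupcake base: circle r~24.. near point, on z=52
n=ray(c,(264.5,25.6),52); print("cup near base point in rack",(n[:2]-q[:2])@u,(n[:2]-q[:2])@v)
ct=optics.calibration("top"); t=cv2.imread("top12.png")[:,:,::-1]; crop(t,255,125,70,70,8,"t12")
E
```

```text
[ 616.72945677 -127.49411284    1.18188185] 67.71684186217414 [ 0.3 -2.  -0.5 -2.1  0.5  2.2 -0.3  2.3]
blade in rack -151.50956964662473 -0.9341776204669351 0.3418985324778703
cup near base point in rack -23.63338256003724 -4.66222079695793
```

View pics/t12.png

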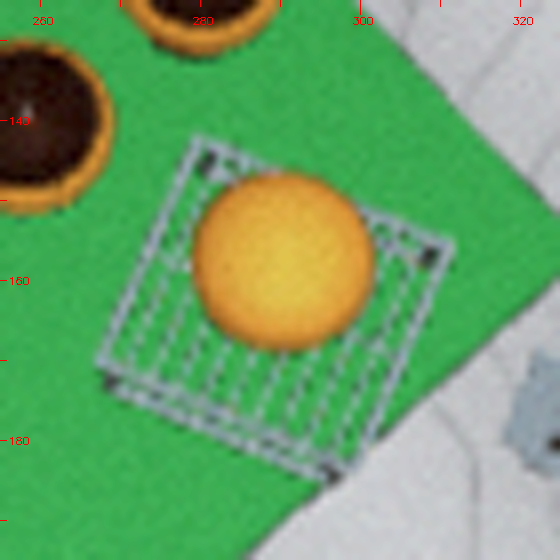

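```bash
python3 - <<'E'
from h import *
rq=np.array([616.5,-127.3,np.deg2rad(67.9)]); np.save("rq.npy",rq)
p,R,s=pose()
b1=T(rq,[(-140,-2,29)])[0]; p1,R1=tool_for(b1,67.9); print(plan(p,R,p1,R1,7).round(2))
b2=T(rq,[(-16,-2,29)])[0]; p2,R2=tool_for(b2,67.9); print(plan(p1,R1,p2,R2,14).round(3))
E
```

```text
[0.53 0.01 0.12 0.02 0.02 0.01]
[ 0.446  0.001 -0.765  0.     0.     0.   ]
```

Emit:
jog_arm(moves=[0.53,0.01,0.12,0.02,0.02,0.01,1,0.53,0.01,0.12,0.02,0.02,0.01,1,0.53,0.01,0.12,0.02,0.02,0.01,1,0.53,0.01,0.12,0.02,0.02,0.01,1,0.53,0.01,0.12,0.02,0.02,0.01,1,0.53,0.01,0.12,0.02,0.02,0.01,1,0.53,0.01,0.12,0.02,0.02,0.01,1,0,0,0,0,0,0,1,0,0,0,0,0,0,1,0,0,0,0,0,0,1])

```text
time_s: 15.75
tool_pos: [528.6, -348.6, 56.0]
orientation: [3.139, 1.043, 1.185]
wrist_force: [-0.6, -0.7, -1.7]
finger_gap: 0.186
```

```bash
cat >> h.py <<'E'
def inrack():
    rq=np.load("rq.npy"); p,R,s=pose(); b,B=turner(p,R); d=b[:2]-rq[:2]; u=np.array([np.cos(rq[2]),np.sin(rq[2])]); v=np.array([-u[1],u[0]]); print("blade in rack",(d@u).round(1),(d@v).round(1),b[2].round(1))
E
python3 - <<'E'
from h import *
p,R,s=tstat();inrack();log(); im=optics.capture("scene"); crop(im,120,140,130,120,6,"s13")
rq=np.load("rq.npy"); b2=T(rq,[(-16,-2,29)])[0]; p2,R2=tool_for(b2,67.9); print(plan(p,R,p2,R2,14).round(3))
E
```

```text
blade [ 565.8 -257.8   28.7] rpy [-5.000e-02 -0.000e+00  6.796e+01] t 15.75 F [-0.6 -0.7 -1.7] gap 0.186 q [-0.97  0.6   1.46  0.44  1.41 -0.73] qd 0.006
blade in rack -140.0 -2.1 28.7
[ 0.444  0.    -0.766  0.005 -0.    -0.001]
```

View pics/s13.png

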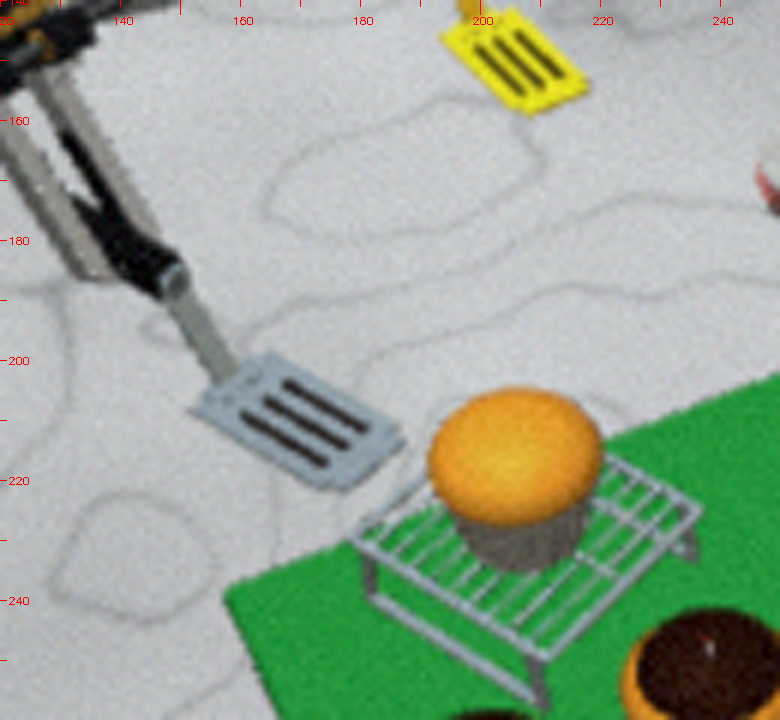

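Emit:
jog_arm(moves=[0.22,0,-0.38,0,0,0,1,0.44,0,-0.77,0,0,0,1,0.44,0,-0.77,0,0,0,1,0.44,0,-0.77,0,0,0,1,0.44,0,-0.77,0,0,0,1,0.44,0,-0.77,0,0,0,1,0.44,0,-0.77,0,0,0,1,0.44,0,-0.77,0,0,0,1,0.22,0,-0.38,0,0,0,1,0,0,0,0,0,0,1,0,0,0,0,0,0,1])

```text
time_s: 16.72
tool_pos: [555.1, -282.6, 56.5]
orientation: [3.139, 1.043, 1.186]
wrist_force: [-0.4, 0.3, -0.7]
finger_gap: 0.188
```

```bash
python3 - <<'E'
from h import *
import pickle
p,R,s=tstat();inrack();log(); im=optics.capture("scene"); crop(im,140,150,120,120,6,"s14")
c=optics.calibration("wrist");im=optics.capture("wrist"); crop(im,190,0,140,130,5,"w14"); pickle.dump(c,open("cw14.pkl","wb"))
rq=np.load("rq.npy"); b2=T(rq,[(-16,-2,29)])[0]; p2,R2=tool_for(b2,67.9); print(plan(p,R,p2,R2,7).round(3))
E
```

```text
blade [ 592.2 -191.8   29.1] rpy [-4.000e-02  2.000e-02  6.799e+01] t 16.72 F [-0.4  0.3 -0.7] gap 0.188 q [-0.88  0.56  1.54  0.47  1.34 -0.68] qd 0.012
blade in rack -68.9 -1.8 29.1
[ 0.383  0.003 -0.651  0.014  0.003  0.001]
```

View pics/s14.png

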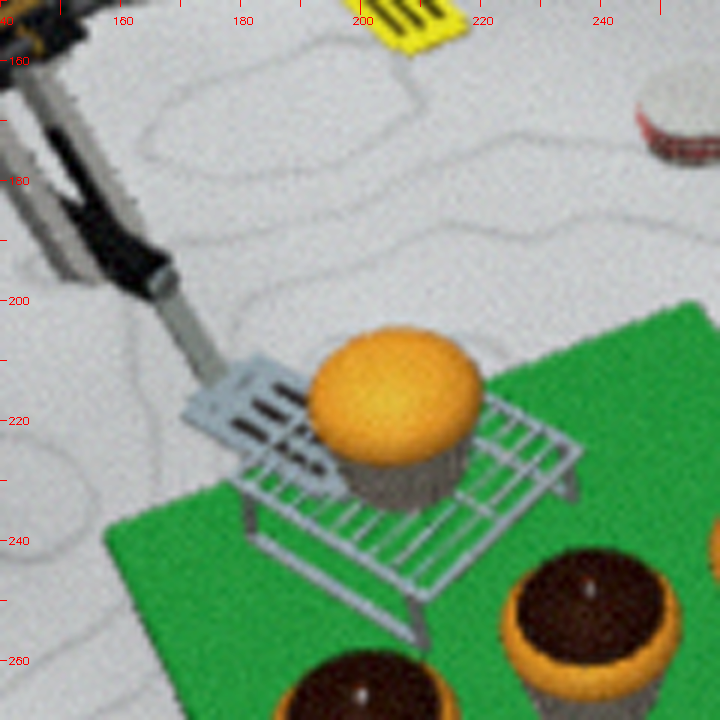

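View pics/w14.png

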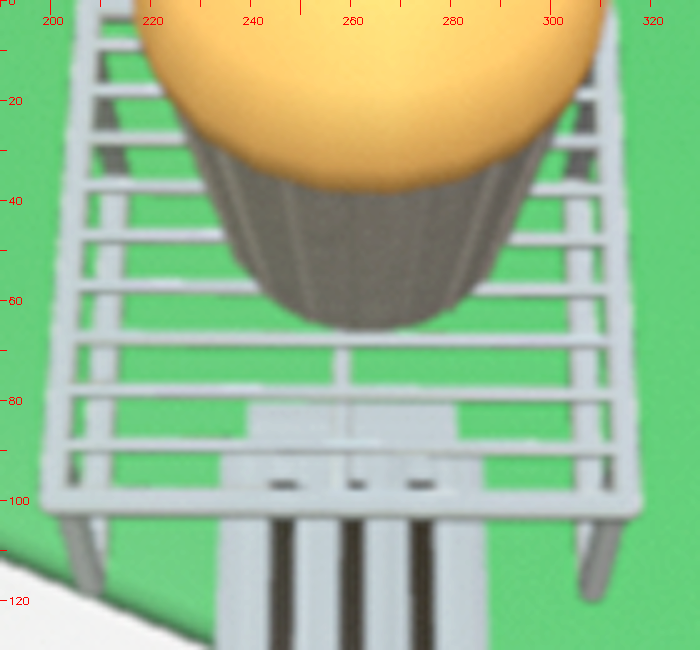

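Emit:
jog_arm(moves=[0.25,0,-0.42,0,0,0,1,0.38,0,-0.65,0,0,0,1,0.38,0,-0.65,0,0,0,1,0.38,0,-0.65,0,0,0,1,0.38,0,-0.65,0,0,0,1,0.38,0,-0.65,0,0,0,1,0.38,0,-0.65,0,0,0,1,0.15,0,-0.23,0,0,0,1,0,0,0,0,0,0,1,0,0,0,0,0,0,1])

```text
time_s: 17.65
tool_pos: [574.9, -233.7, 56.3]
orientation: [3.139, 1.043, 1.186]
wrist_force: [0.7, -0.2, -1.8]
finger_gap: 0.188
```

```bash
python3 - <<'E'
from h import *
import pickle
p,R,s=tstat();inrack();log(); im=optics.capture("scene"); crop(im,140,150,120,120,6,"s15")
c=optics.calibration("wrist");im=optics.capture("wrist"); crop(im,180,0,160,180,4,"w15"); pickle.dump(c,open("cw15.pkl","wb"))
print((R.T@np.array([0,0,1])).round(3))
E
```

```text
blade [ 612.  -142.8   29. ] rpy [-4.000e-02  1.000e-02  6.799e+01] t 17.65 F [ 0.7 -0.2 -1.8] gap 0.188 q [-0.81  0.54  1.58  0.5   1.29 -0.63] qd 0.01
blade in rack -16.1 -1.7 29.0
[-0.864  0.001 -0.504]
```

View pics/s15.png

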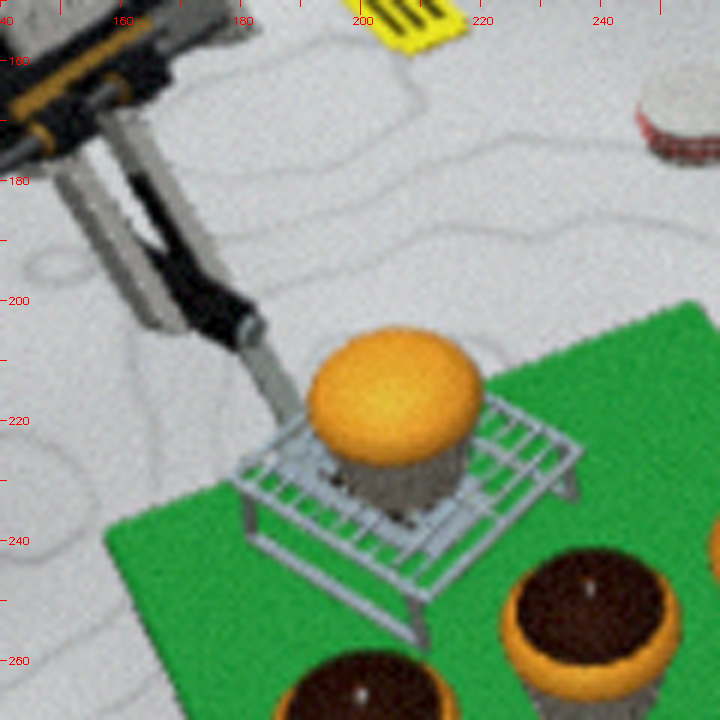

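View pics/w15.png

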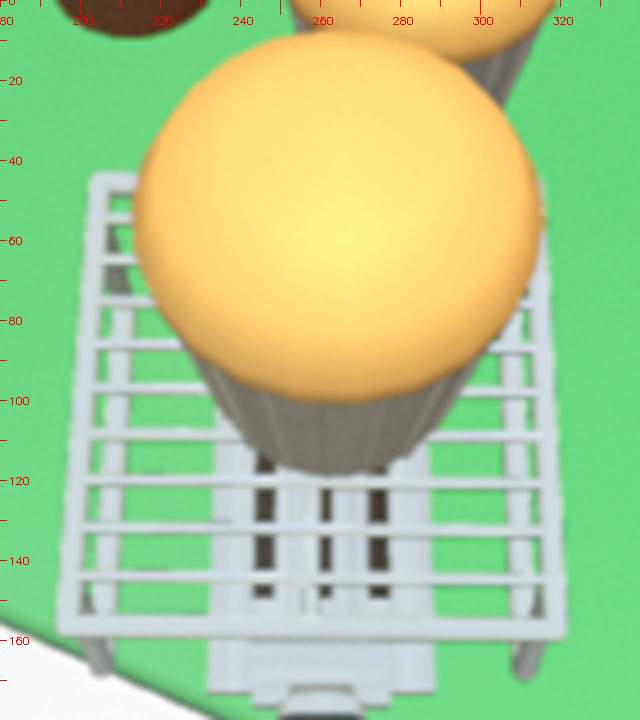

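Emit:
jog_arm(moves=[-0.3,0,-0.18,0,0,0,1,-0.3,0,-0.18,0,0,0,1,-0.3,0,-0.18,0,0,0,1,-0.3,0,-0.18,0,0,0,1,-0.13,0,-0.08,0,0,0,1,-0.13,0,-0.07,0,0,0,1,-0.13,0,-0.08,0,0,0,1,-0.13,0,-0.07,0,0,0,1,-0.17,0,-0.1,0,0,0,1,-0.26,0,-0.15,0,0,0,1,-0.17,0,-0.1,0,0,0,1,0,0,0,0,0,0,1])

```text
time_s: 18.75
tool_pos: [575.0, -233.8, 83.8]
orientation: [3.138, 1.043, 1.184]
wrist_force: [0.1, -0.2, -1.8]
finger_gap: 0.185
```

```bash
python3 - <<'E'
from h import *
import pickle
p,R,s=tstat();inrack();log(); im=optics.capture("scene"); crop(im,140,150,120,120,6,"s16")
c=optics.calibration("wrist");im=optics.capture("wrist"); crop(im,180,0,160,180,4,"w16"); pickle.dump(c,open("cw16.pkl","wb")); tstat()
E
```

```text
blade [ 612.2 -143.    56.4] rpy [-0.08  0.   67.96] t 18.75 F [ 0.1 -0.2 -1.8] gap 0.185 q [-0.81  0.51  1.55  0.49  1.34 -0.61] qd 0.009
blade in rack -16.2 -1.9 56.4
blade [ 612.  -142.9   56. ] rpy [-5.000e-02  0.000e+00  6.796e+01] t 18.85 F [-0.2  0.3 -2.9] gap 0.183 q [-0.81  0.51  1.55  0.49  1.34 -0.61] qd 0.005
```

View pics/s16.png

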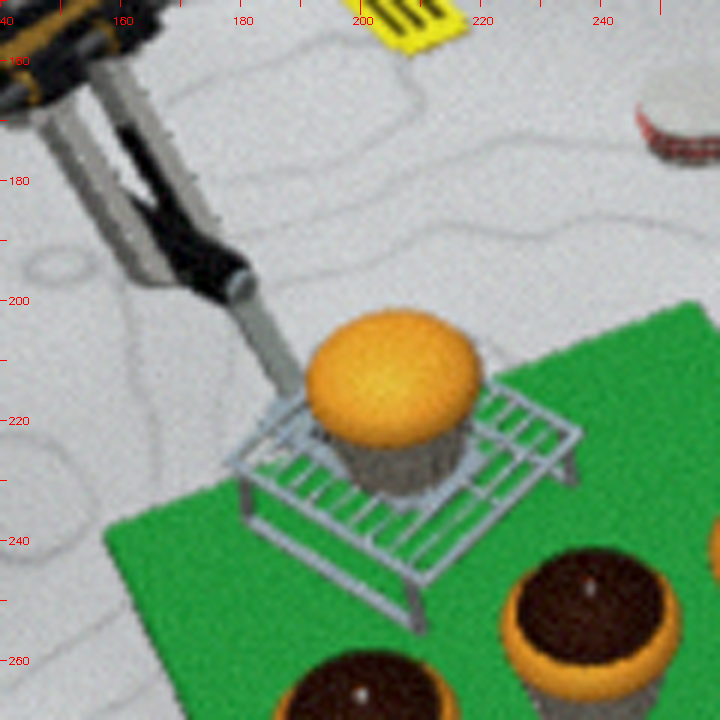

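View pics/w16.png

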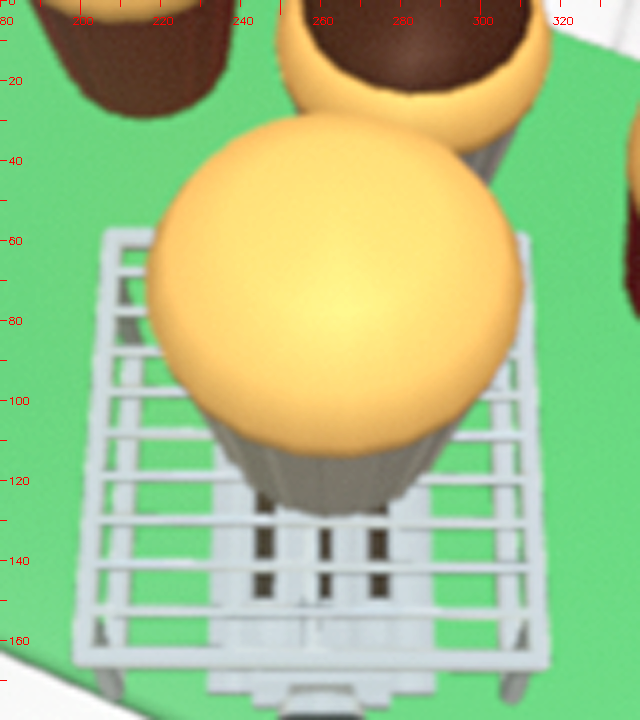

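```bash
python3 - <<'E'
from h import *
ct=optics.calibration("top"); cs=optics.calibration("scene")
for n,uv,uvs in (("left",(235.3,157),None),("mid",(258.2,140),None),("right",(279.8,121),None)):
    print(n,ray(ct,uv,58).round(0))
p,R,s=pose(); k=fitk()
b,B=turner(p,R); print(b)
C=np.array([581.1,336.9,75.5]); rc0=np.array([617,-127.]); off=rc0-b[:2]; A=np.r_[np.array([490,0])-off,75.5]
print("A",A,"d1",(A-b).round(1),"d2",(C-A).round(1))
e=R.T@(np.array([0,0,1.])); print("up",e.round(3))
for d in (A-np.r_[b[:2],75.5],C-A): print(np.linalg.norm(d).round(1),(R.T@d/np.linalg.norm(d)).round(4))
E
```

```text
left [629.  44.  58.]
mid [687. -28.  58.]
right [752. -97.  58.]
[ 611.96586902 -142.93807955   56.00708951]
A [484.96586902 -15.93807955  75.5       ] d1 [-127.   127.    19.5] d2 [ 96.1 352.8   0. ]
up [-0.864  0.001 -0.504]
179.6 [ 0.1962 -0.9202 -0.3386]
365.7 [ 0.5003 -0.117  -0.8579]
```

```bash
python3 - <<'E'
from h import *
p,R,s=pose(); b,B=turner(p,R)
A=np.r_[b[:2]+[-127,67],75.5]; C=np.array([581.1,336.9,75.5])
for d in (A-np.r_[b[:2],75.5],C-A):
    L=np.linalg.norm(d); t=(R.T@d/L)/10; print(L.round(1)); 
    for m in (3,4,6,8,9,12,12.5): print(m,(t*m).round(2))
E
```

```text
143.6
3 [ 0.02 -0.3  -0.03]
4 [ 0.02 -0.4  -0.04]
6 [ 0.03 -0.6  -0.05]
8 [ 0.04 -0.8  -0.07]
9 [ 0.05 -0.9  -0.08]
12 [ 0.06 -1.19 -0.11]
12.5 [ 0.06 -1.24 -0.11]
423.9
3 [ 0.15 -0.05 -0.26]
4 [ 0.2  -0.06 -0.34]
6 [ 0.3  -0.09 -0.51]
8 [ 0.4  -0.12 -0.68]
9 [ 0.45 -0.14 -0.77]
12 [ 0.6  -0.18 -1.02]
12.5 [ 0.62 -0.19 -1.07]
```

Emit:
jog_arm(moves=[-0.17,0,-0.1,0,0,0,1,-0.35,0,-0.2,0,0,0,1,-0.48,0,-0.28,0,0,0,1,-0.43,0,-0.25,0,0,0,1,-0.26,0,-0.15,0,0,0,1,0.02,-0.3,-0.03,0,0,0,1,0.03,-0.6,-0.05,0,0,0,1,0.05,-0.9,-0.08,0,0,0,1,0.06,-1.19,-0.11,0,0,0,1,0.06,-1.19,-0.11,0,0,0,1,0.06,-1.19,-0.11,0,0,0,1,0.06,-1.19,-0.11,0,0,0,1])

```text
time_s: 19.85
tool_pos: [514.9, -201.7, 102.6]
orientation: [-3.141, 1.042, 1.188]
wrist_force: [0.7, 0.4, -1.7]
finger_gap: 0.188
```

Emit:
jog_arm(moves=[0.06,-1.19,-0.11,0,0,0,1,0.06,-1.19,-0.11,0,0,0,1,0.06,-1.19,-0.11,0,0,0,1,0.06,-1.19,-0.11,0,0,0,1,0.06,-1.19,-0.11,0,0,0,1,0.05,-0.9,-0.08,0,0,0,1,0.03,-0.6,-0.05,0,0,0,1,0.02,-0.3,-0.03,0,0,0,1,0,0,0,0,0,0,1,0,0,0,0,0,0,1])

```text
time_s: 20.68
tool_pos: [448.1, -166.7, 102.9]
orientation: [3.138, 1.043, 1.184]
wrist_force: [0.4, 0.0, -1.6]
finger_gap: 0.185
```

```bash
python3 - <<'E'
from h import *
p,R,s=tstat();log(); im=optics.capture("scene"); crop(im,130,130,170,150,4,"s17")
b,B=turner(p,R); C=np.array([581.1,336.9,75.5]); d=C-b; L=np.linalg.norm(d); t=(R.T@d/L)/10; print(d.round(1),L.round(1))
for m in (4,8,12,12.5): print(m,(t*m).round(3))
E
```

```text
blade [485.3 -75.9  75.6] rpy [-9.000e-02  1.000e-02  6.793e+01] t 20.68 F [ 0.4  0.  -1.6] gap 0.185 q [-0.9   0.31  1.85  0.47  1.29 -0.72] qd 0.013
[ 9.580e+01  4.128e+02 -1.000e-01] 423.7
4 [ 0.199 -0.062 -0.341]
8 [ 0.398 -0.124 -0.683]
12 [ 0.597 -0.186 -1.024]
12.5 [ 0.622 -0.194 -1.067]
```

View pics/s17.png

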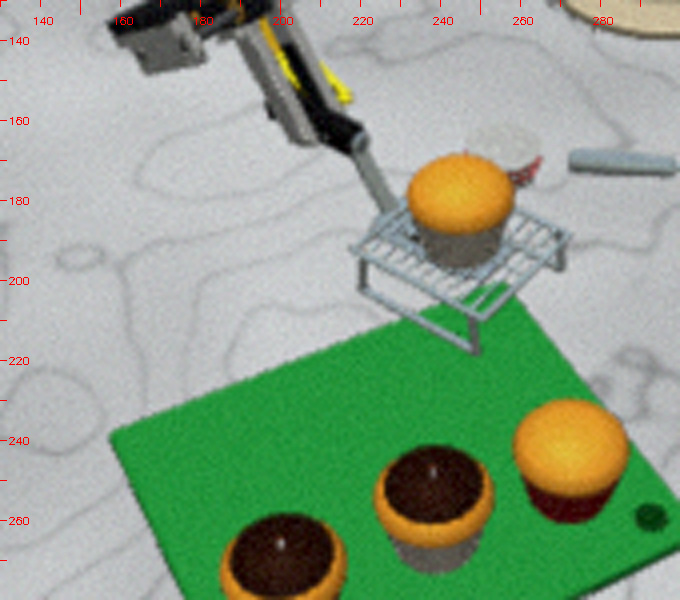

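Emit:
jog_arm(moves=[0.2,-0.06,-0.34,0,0,0,1,0.4,-0.12,-0.68,0,0,0,1,0.62,-0.19,-1.07,0,0,0,1,0.62,-0.19,-1.07,0,0,0,1,0.62,-0.19,-1.07,0,0,0,1,0.62,-0.19,-1.07,0,0,0,1,0.62,-0.19,-1.07,0,0,0,1,0.62,-0.19,-1.07,0,0,0,1,0.62,-0.19,-1.07,0,0,0,1,0.62,-0.19,-1.07,0,0,0,1,0.62,-0.19,-1.07,0,0,0,1,0.62,-0.19,-1.07,0,0,0,1])

```text
time_s: 21.73
tool_pos: [479.2, -31.5, 103.2]
orientation: [3.14, 1.042, 1.186]
wrist_force: [-0.2, 0.5, -1.8]
finger_gap: 0.187
```

Emit:
jog_arm(moves=[0.62,-0.19,-1.07,0,0,0,1,0.62,-0.19,-1.07,0,0,0,1,0.62,-0.19,-1.07,0,0,0,1,0.62,-0.19,-1.07,0,0,0,1,0.62,-0.19,-1.07,0,0,0,1,0.62,-0.19,-1.07,0,0,0,1,0.62,-0.19,-1.07,0,0,0,1,0.62,-0.19,-1.07,0,0,0,1,0.62,-0.19,-1.07,0,0,0,1,0.62,-0.19,-1.07,0,0,0,1,0.4,-0.12,-0.68,0,0,0,1,0.2,-0.06,-0.34,0,0,0,1])

```text
time_s: 22.73
tool_pos: [510.0, 102.2, 103.5]
orientation: [3.141, 1.042, 1.188]
wrist_force: [-0.1, 0.4, -1.8]
finger_gap: 0.186
```

Emit:
jog_arm(moves=[0,0,0,0,0,0,1,0,0,0,0,0,0,1])

```text
time_s: 22.9
tool_pos: [510.3, 100.7, 103.4]
orientation: [3.139, 1.043, 1.186]
wrist_force: [0.3, -0.2, -2.6]
finger_gap: 0.185
```

```bash
python3 - <<'E'
from h import *
import pickle
p,R,s=tstat();log(); c=optics.calibration("wrist"); im=optics.capture("wrist"); pickle.dump(c,open("cw18.pkl","wb")); cv2.imwrite("pics/w18.png",im[:,:,::-1]); crop(im,170,0,180,190,4,"w18a")
im=optics.capture("scene"); cv2.imwrite("scene18.png",im[:,:,::-1]); crop(im,250,100,240,190,3,"s18")
b,B=turner(p,R); C=np.array([581.1,336.9,75.5]); d=C-b; L=np.linalg.norm(d); print(d.round(1),L.round(1))
E
```

```text
blade [547.4 191.6  76. ] rpy [-3.000e-02  1.000e-02  6.799e+01] t 22.9 F [ 0.3 -0.2 -2.6] gap 0.185 q [-0.36  0.21  1.99  0.63  1.02 -0.34] qd 0.015
[ 33.7 145.3  -0.5] 149.2
```

View pics/w18a.png

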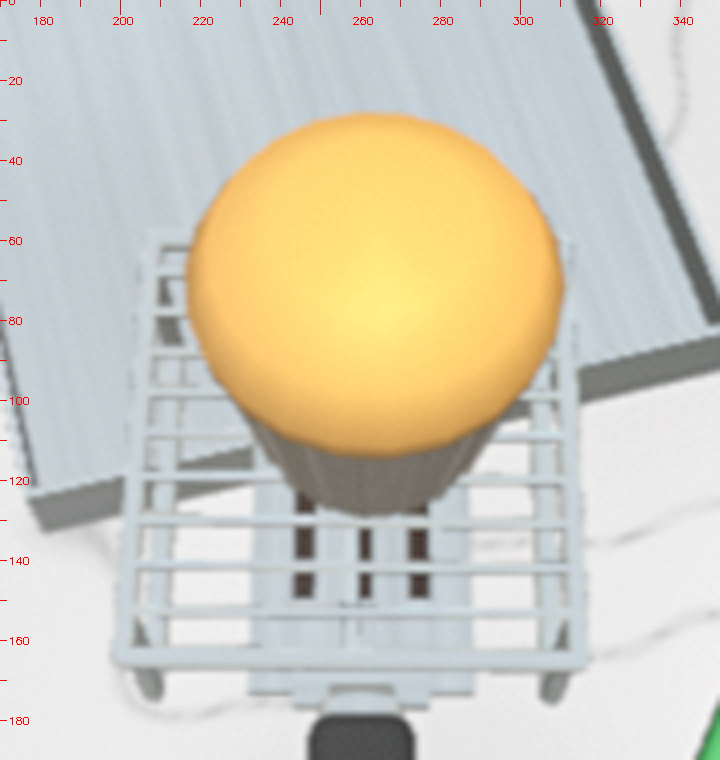

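View pics/s18.png

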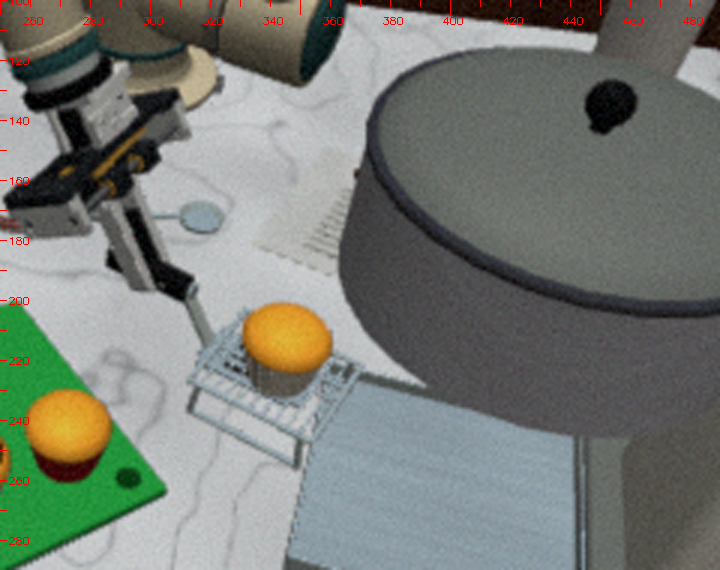

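View pics/w18.png

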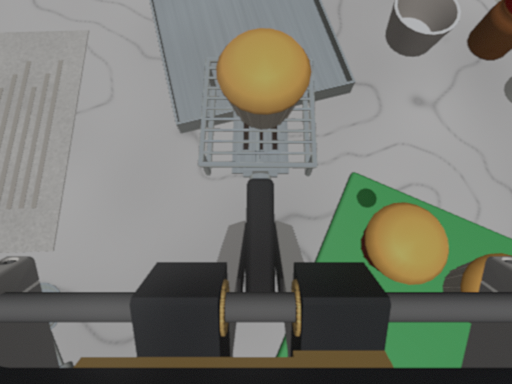

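```bash
python3 - <<'E'
from h import *
import pickle
im=cv2.imread("pics/w18.png")[:,:,::-1]; crop(im,300,0,70,110,7,"w18b"); crop(im,145,0,60,140,5,"w18c")
E
```

```text
(no output)
```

View pics/w18b.png

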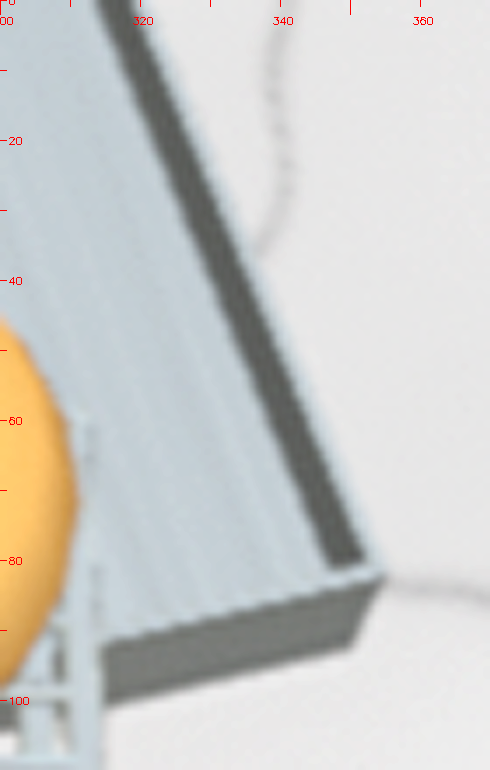

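View pics/w18c.png

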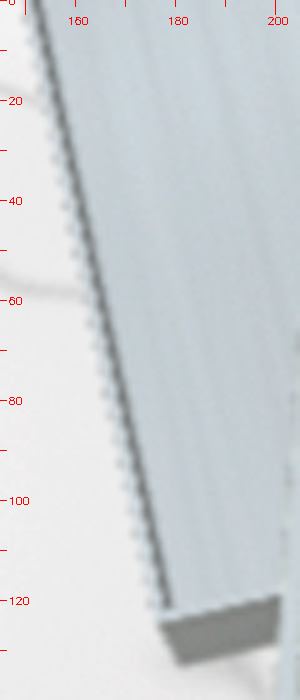

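```bash
python3 - <<'E'
from h import *
import pickle; c=pickle.load(open("cw18.pkl","rb"))
X=[(110,-110,22),(-110,-110,22),(110,-110,0),(-110,-110,0)]; uv=[(354.7,82.3),(176,124.3),(350,92.5),(180.5,133)]
a=fit([590,352,-.11],[(c,X,uv)]); print(a[0],np.rad2deg(a[0][2]),a[1].round(1))
# cup base pts in blade frame from wrist (rack top z)
p,R,s=pose(); b,B=turner(p,R); z=b[2]+2.6+4
for uv in ((265,128.2),): n=ray(c,uv,z); print("cup near pt in blade",B.T@(n-b))
for uv in ((198,166.5),(316,167)): n=ray(c,uv,z-2); print("grid rear corner in blade",B.T@(n-b))
# dome silhouette: left 216.5, right 311.5 centre col 264 ; 
n=ray(c,(263.8,70),z+50); print("dome axis",B.T@(n-b))
E
```

```text
[ 5.91122910e+02  3.53201299e+02 -1.18818191e-01] -6.807780874479104 [ 1.1 -0.8 -0.9 -0.1  0.1  0.3 -0.2  0.4]
cup near pt in blade [-6.59249089 -4.12336059  6.59588733]
grid rear corner in blade [-42.80707873  54.38135244   4.6337181 ]
grid rear corner in blade [-42.90366996 -48.61374144   4.55700562]
dome axis [14.08267092 -2.39632592 56.60046219]
```

```bash
python3 - <<'E'
from h import *
p,R,s=pose(); b,B=turner(p,R); print(b); d=np.array([581.5,337.6,76])-b; L=np.linalg.norm(d); t=R.T@d/L/10; print(L)
for m in (4,5,8,12.5): print(m,(t*m).round(3))
k=fitk(); p2,R2=tool_for(np.array([581.5,337.6,76]),68); print(ik(p2,R2,s["joint_positions"],k))
# clearance of gripper body to tank: body corners 75 x 177 x ~110 starting 78 behind grasp
H=R; g=p2-29*R2[:,0]
mn=1e9
for a in np.arange(78,330,6):
    for zz in (-37.5,37.5):
        for yy in (-88,0,88):
            P=g-a*R2[:,0]+R2@np.array([0,yy,zz]); 
            if P[2]>245: mn=min(mn,np.hypot(*(P[:2]-[591,352.6]))-130)
print("clear",mn)
E
```

```text
[547.71622396 191.00046523  76.08668484]
150.4419310939942
4 [ 0.199 -0.063 -0.341]
5 [ 0.249 -0.078 -0.426]
8 [ 0.398 -0.125 -0.682]
12.5 [ 0.622 -0.196 -1.066]
(array([-0.02554245,  0.25386431,  1.93471417,  0.66505822,  0.87079712,
       -0.06017344]), np.float64(2.5579538487363606e-15))
clear 25.308271440189998
```

Emit:
jog_arm(moves=[0.2,-0.06,-0.34,0,0,0,1,0.4,-0.13,-0.68,0,0,0,1,0.71,-0.2,-1.02,0,0,0,1,0.71,-0.2,-1.02,0,0,0,1,0.71,-0.19,-1.02,0,0,0,1,0.71,-0.2,-1.02,0,0,0,1,0.71,-0.19,-1.02,0,0,0,1,0.71,-0.2,-1.02,0,0,0,1,0.71,-0.19,-1.02,0,0,0,1,0.71,-0.2,-1.02,0,0,0,1,0.62,-0.19,-1.07,0,0,0,1,0.62,-0.2,-1.07,0,0,0,1])

```text
time_s: 24.0
tool_pos: [541.0, 235.6, 95.4]
orientation: [-3.141, 1.042, 1.188]
wrist_force: [1.3, 0.6, -2.4]
finger_gap: 0.185
```

Emit:
jog_arm(moves=[0.4,-0.13,-0.68,0,0,0,1,0.25,-0.08,-0.43,0,0,0,1,0,0,0,0,0,0,1,0,0,0,0,0,0,1])

```text
time_s: 24.33
tool_pos: [543.9, 247.3, 95.4]
orientation: [3.14, 1.043, 1.186]
wrist_force: [-0.3, -0.3, -2.4]
finger_gap: 0.189
```

```bash
python3 - <<'E'
from h import *
import pickle
p,R,s=tstat();log(); c=optics.calibration("wrist"); im=optics.capture("wrist"); pickle.dump(c,open("cw19.pkl","wb")); cv2.imwrite("pics/w19.png",im[:,:,::-1]); crop(im,170,0,180,190,4,"w19a")
im=optics.capture("scene"); cv2.imwrite("scene19.png",im[:,:,::-1]); crop(im,300,120,200,190,4,"s19")
b,B=turner(p,R); d=np.array([581.5,337.6,0])-b; print(d.round(1),(R.T@np.r_[d[:2],0]/10).round(2))
E
```

```text
blade [581.  338.1  68.1] rpy [-2.000e-02  1.000e-02  6.799e+01] t 24.33 F [-0.3 -0.3 -2.4] gap 0.189 q [-0.02  0.26  1.95  0.68  0.85 -0.08] qd 0.013
[  0.5  -0.5 -68.1] [-0.02  0.07  0.03]
```

View pics/w19a.png

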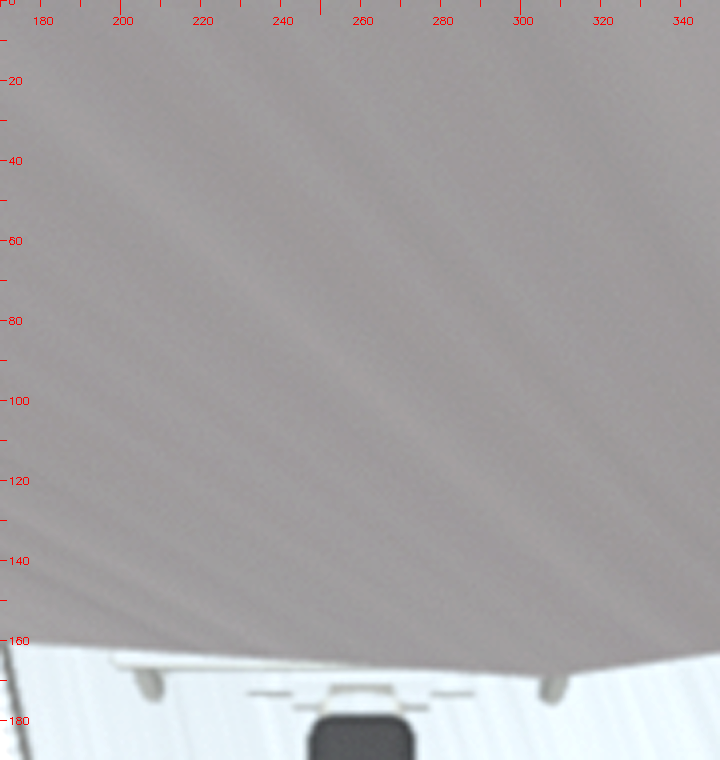

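View pics/s19.png

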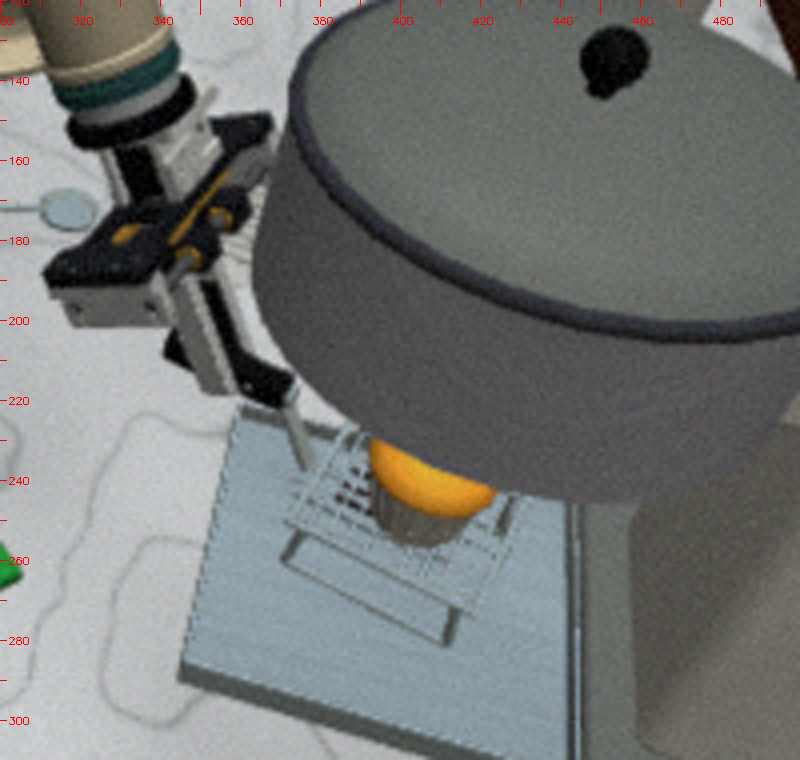

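Emit:
jog_arm(moves=[0.13,0.01,0.08,0,0,0,1,0.26,0.01,0.15,0,0,0,1,0.26,0.01,0.15,0,0,0,1,0.26,0.01,0.15,0,0,0,1,0.26,0.01,0.15,0,0,0,1,0.26,0,0.15,0,0,0,1,0.26,0,0.15,0,0,0,1,0.26,0,0.15,0,0,0,1,0.13,0,0.08,0,0,0,1,0.09,0,0.05,0,0,0,1,0.09,0,0.05,0,0,0,1,0,0,0,0,0,0,1])

```text
time_s: 25.43
tool_pos: [544.6, 247.1, 69.4]
orientation: [3.14, 1.042, 1.186]
wrist_force: [-0.0, -0.3, -2.6]
finger_gap: 0.186
```

```bash
python3 - <<'E'
from h import *
p,R,s=tstat();log()
im=optics.capture("scene"); crop(im,350,190,110,110,6,"s20")
E
```

```text
blade [581.8 338.   42.1] rpy [-3.000e-02 -1.000e-02  6.795e+01] t 25.43 F [-0.  -0.3 -2.6] gap 0.186 q [-0.02  0.3   1.98  0.72  0.8  -0.14] qd 0.004
```

View pics/s20.png

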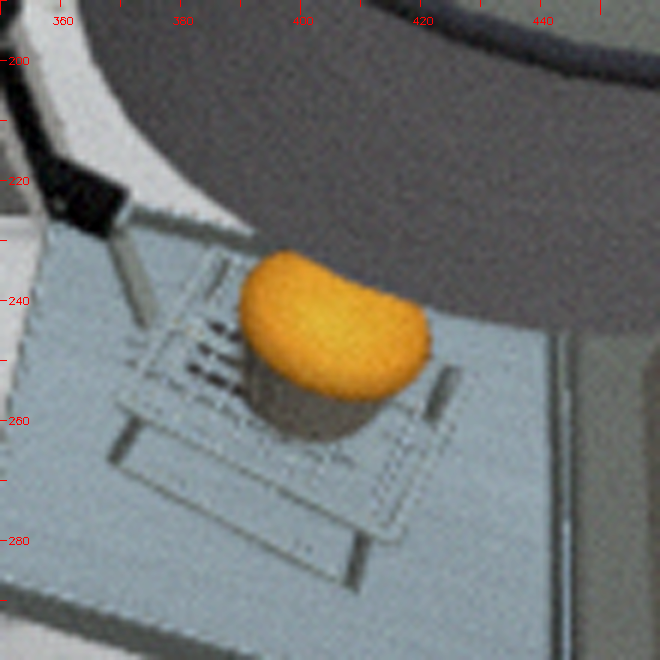

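```bash
python3 - <<'E'
from h import *
cs=optics.calibration("scene")
# model: find cup centre such that base circle r=25 lowest/left/right match
print(ray(cs,(402.5,263.6),48.7)[:2]-25*np.array([.945,-.327]))
th=np.linspace(0,2*np.pi,90)
for c0 in ((591,352.6),):
    P=proj(cs,[(c0[0]+25*np.cos(t),c0[1]+25*np.sin(t),48.7) for t in th]); i=P[:,1].argmax(); print("expected lowest",P[i],P[:,0].min(),P[:,0].max())
# same check on board earlier: rack at known pose? cup base before lift
P=proj(cs,[(621.6+25*np.cos(t),-127.9+25*np.sin(t),52) for t in th]); i=P[:,1].argmax(); print("board: expected lowest",P[i],P[:,0].min(),P[:,0].max(),"obs lowest (206,234.5)")
E
```

```text
[589.91739976 366.78867358]
expected lowest [402.20968912 264.18175455] 388.8442527854723 410.1918781729669
board: expected lowest [205.36337081 235.95593438] 196.77146451697158 216.41773726230872 obs lowest (206,234.5)
```

Emit:
jog_arm(moves=[0.09,0,0.05,0,0,0,1,0.09,0,0.05,0,0,0,1,0.09,0,0.05,0,0,0,1,0.17,0,0.1,0,0,0,1,0.17,0,0.1,0,0,0,1,0.17,0,0.1,0,0,0,1,0.09,0,0.05,0,0,0,1,0,0,0,0,0,0,1])

```text
time_s: 26.15
tool_pos: [544.4, 247.2, 59.0]
orientation: [3.141, 1.043, 1.187]
wrist_force: [-1.0, 0.8, -1.7]
finger_gap: 0.186
```

```bash
python3 - <<'E'
from h import *
p,R,s=tstat();log()
im=optics.capture("scene"); crop(im,350,190,110,110,6,"s21"); tstat()
b,B=turner(p,R); print("back dir in tool",(-R.T@B[:,0]).round(3))
E
```

```text
blade [581.6 338.   31.7] rpy [ 0.    0.   67.96] t 26.15 F [-1.   0.8 -1.7] gap 0.186 q [-0.02  0.31  1.99  0.73  0.78 -0.16] qd 0.004
blade [581.7 338.   31.9] rpy [-1.000e-02 -0.000e+00  6.795e+01] t 26.2 F [-0.4 -0.  -1.9] gap 0.185 q [-0.02  0.31  1.99  0.73  0.78 -0.16] qd 0.004
back dir in tool [-0.504 -0.001  0.864]
```

View pics/s21.png

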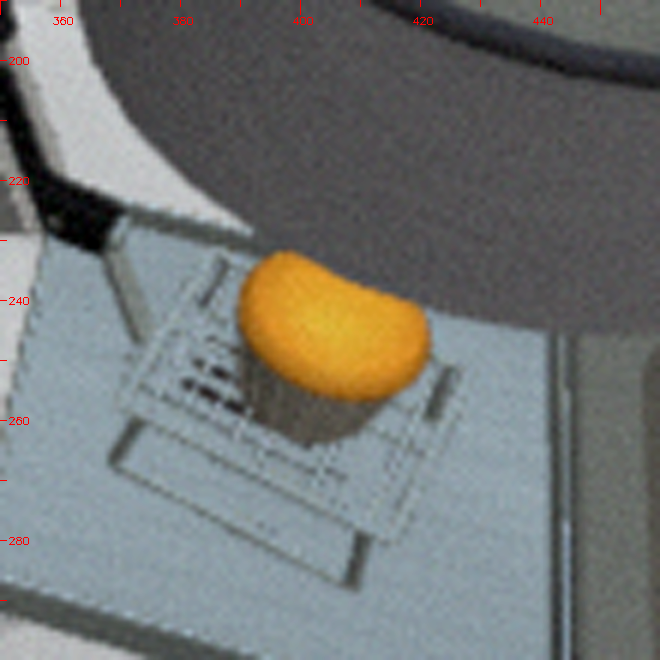

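Emit:
jog_arm(moves=[-0.2,0,0.35,0,0,0,1,-0.35,0,0.6,0,0,0,1,-0.5,0,0.86,0,0,0,1,-0.6,0,1.04,0,0,0,1,-0.6,0,1.04,0,0,0,1,-0.6,0,1.04,0,0,0,1,-0.6,0,1.04,0,0,0,1,-0.6,0,1.04,0,0,0,1,-0.6,0,1.04,0,0,0,1,-0.6,0,1.04,0,0,0,1,-0.6,0,1.04,0,0,0,1,-0.6,0,1.04,0,0,0,1])

```text
time_s: 27.2
tool_pos: [495.9, 126.2, 58.9]
orientation: [3.138, 1.043, 1.184]
wrist_force: [-0.6, 0.0, -1.5]
finger_gap: 0.186
```

```bash
python3 - <<'E'
from h import *
p,R,s=tstat()
E
```

```text
blade [533.2 217.   31.6] rpy [-0.07  0.   67.92] t 27.2 F [-0.6  0.  -1.5] gap 0.186 q [-0.31  0.25  2.09  0.7   0.89 -0.41] qd 0.342
```

```bash
python3 - <<'E'
from h import *
ct=optics.calibration("top")
for n,uv in (("matA",(109,229)),("matB",(191,262)),("matC",(168,323)),("matD",(83,291)),("spoonL",(201,268)),("spoonR",(256,261)),("disc",(270,257)),("boardcorner",(261,215)),("boardL",(209,157.5)),("yellow tip",(318,278)),("yel end",(372,318))):
    print(n,ray(ct,uv,0).round(0)[:2])
im=optics.capture("top"); cv2.imwrite("pics/top22.png",cv2.resize(im[:,:,::-1],(800,600)))
E
```

```text
matA [395. 444.]
matB [296. 177.]
matC [107. 239.]
matD [199. 510.]
spoonL [278. 144.]
spoonR [304. -30.]
disc [317. -74.]
boardcorner [452. -43.]
boardL [639. 133.]
yellow tip [ 255. -228.]
yel end [ 135. -397.]
```

View pics/top22.png

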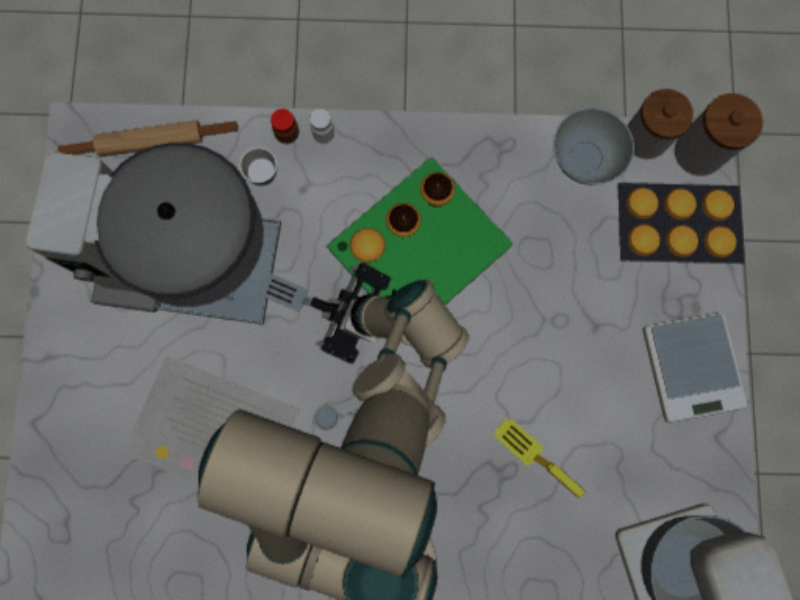

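```bash
python3 - <<'E'
from h import *
p,R,s=tstat(); b,B=turner(p,R); d=np.array([455,150,31.8])-b; L=np.linalg.norm(d); t=R.T@d/L/10; print(L)
for m in (4,8,12): print(m,(t*m).round(3))
k=fitk(); q=s["joint_positions"]
for z in (31.8,0):
    p2,R2=tool_for(np.array([455,150,z]),68); q,e=ik(p2,R2,q,k); print(q.round(2),e)
g=p2-29*R2[:,0]; print(g)
E
```

```text
blade [533.  215.4  31.1] rpy [-0.09  0.09 67.87] t 27.25 F [-0.2 -1.2 -2.1] gap 0.188 q [-0.32  0.25  2.09  0.7   0.89 -0.41] qd 0.058
101.8170234362451
4 [-0.18  -0.187  0.304]
8 [-0.361 -0.375  0.608]
12 [-0.541 -0.562  0.911]
[-0.56  0.18  2.2   0.65  0.97 -0.6 ] 2.684713562572938e-12
[-0.56  0.24  2.25  0.7   0.88 -0.69] 2.9072324991830103e-10
[412.44416743  45.59523002  52.36891509]
```

Emit:
jog_arm(moves=[-0.18,-0.19,0.3,0,0,0,1,-0.36,-0.38,0.61,0,0,0,1,-0.54,-0.56,0.91,0,0,0,1,-0.54,-0.56,0.91,0,0,0,1,-0.54,-0.56,0.91,0,0,0,1,-0.54,-0.56,0.91,0,0,0,1,-0.54,-0.56,0.91,0,0,0,1,-0.54,-0.56,0.91,0,0,0,1,-0.41,-0.42,0.69,0,0,0,1,-0.23,-0.24,0.38,0,0,0,1,0,0,0,0,0,0,1,0,0,0,0,0,0,1])

```text
time_s: 28.25
tool_pos: [421.7, 64.3, 59.6]
orientation: [3.139, 1.042, 1.184]
wrist_force: [0.1, 0.2, -1.1]
finger_gap: 0.188
```

```bash
python3 - <<'E'
from h import *
import pickle
p,R,s=tstat(); log(); im=optics.capture("scene"); cv2.imwrite("pics/s23.png",cv2.resize(im[:,:,::-1],(800,600),interpolation=cv2.INTER_CUBIC))
im=optics.capture("wrist"); cv2.imwrite("pics/w23.png",im[:,:,::-1])
rpy=Ro.from_matrix(turner(p,R)[1]).as_euler("xyz",degrees=True)
p2,R2=tool_for(np.r_[turner(p,R)[0][:2],3.],rpy[2]); print(plan(p,R,p2,R2,9).round(3))
E
```

```text
blade [459.  155.1  32.3] rpy [-6.000e-02 -2.000e-02  6.791e+01] t 28.25 F [ 0.1  0.2 -1.1] gap 0.188 q [-0.54  0.18  2.2   0.65  0.96 -0.59] qd 0.011
[ 0.281 -0.     0.164  0.003 -0.003 -0.006]
```

View pics/s23.png

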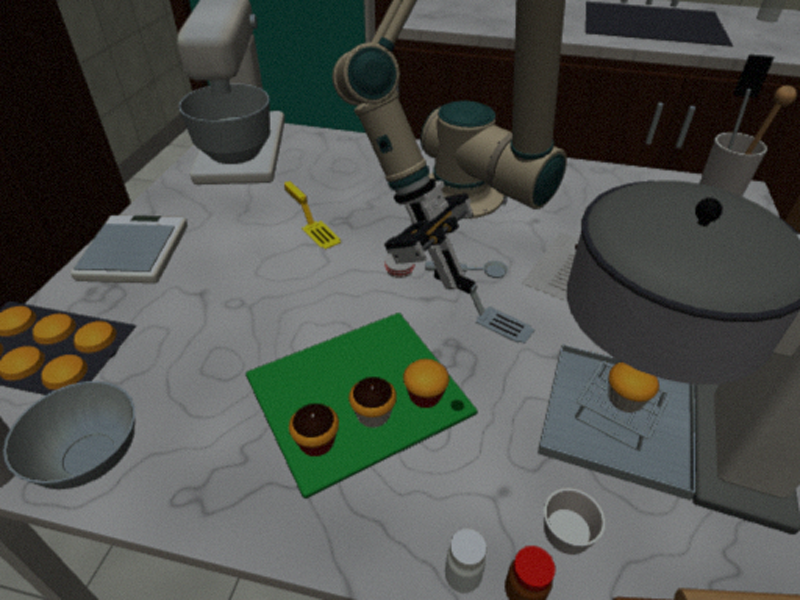

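View pics/w23.png

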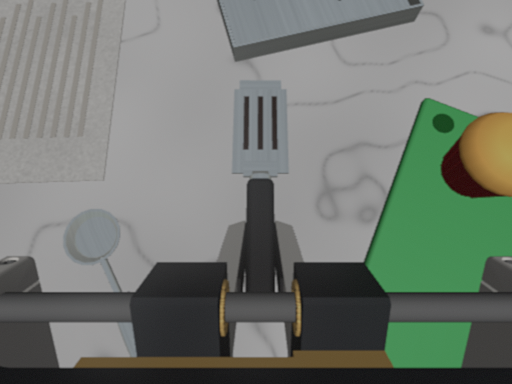

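Emit:
jog_arm(moves=[0.28,0,0.16,0,0,0,1,0.28,0,0.16,0,0,0,1,0.28,0,0.17,0,0,0,1,0.28,0,0.16,0,0,0,1,0.28,0,0.16,0,0,0,1,0.28,0,0.17,0,0,0,1,0.28,0,0.16,0,0,0,1,0.28,0,0.16,0,0,0,1,0.28,0,0.17,0,0,0,1,0,0,0,0,0,0,1,0,0,0,0,0,0,1])

```text
time_s: 29.27
tool_pos: [421.4, 64.5, 30.1]
orientation: [3.141, 1.042, 1.186]
wrist_force: [0.2, -0.4, -0.9]
finger_gap: 0.186
```

```bash
python3 - <<'E'
from h import *
tstat(); print(readout.sense()["wrist_torque"])
E
```

```text
blade [458.6 155.3   2.8] rpy [-0.000e+00 -2.000e-02  6.795e+01] t 29.27 F [ 0.2 -0.4 -0.9] gap 0.186 q [-0.54  0.24  2.24  0.7   0.89 -0.67] qd 0.006
[-0.48790843  0.23062196 -0.00338123]
```

Emit:
jog_arm(moves=[0.09,0,0.05,0,0,0,1,0.09,0,0.05,0,0,0,1,0.06,0,0.04,0,0,0,1,0,0,0,0,0,0,1,0,0,0,0,0,0,1])

```text
time_s: 29.68
tool_pos: [421.6, 64.4, 27.5]
orientation: [3.139, 1.042, 1.185]
wrist_force: [-0.0, -1.3, -0.9]
finger_gap: 0.185
```

```bash
python3 - <<'E'
from h import *
tstat(); print(readout.sense()["wrist_torque"])
E
```

```text
blade [4.588e+02 1.552e+02 2.000e-01] rpy [-4.000e-02 -1.000e-02  6.796e+01] t 29.68 F [-0.  -1.3 -0.9] gap 0.185 q [-0.54  0.24  2.24  0.7   0.88 -0.67] qd 0.002
[-0.45060909  0.25924699  0.01086468]
```

Emit:
jog_arm(moves=[0,0,0,0,0,0,0,0,0,0,0,0,0,0,0,0,0,0,0,0,0,0,0,0,0,0,0,0,0,0,0,0,0,0,0,0,0,0,0,0,0,0,0,0,0,0,0,0,0,0,0,0,0,0,0,0])

```text
time_s: 30.35
tool_pos: [421.5, 64.5, 27.5]
orientation: [3.139, 1.042, 1.185]
wrist_force: [0.7, 0.1, 0.1]
finger_gap: 0.717
```

```bash
python3 - <<'E'
from h import *
tstat(); im=optics.capture("wrist"); cv2.imwrite("pics/w24.png",im[:,:,::-1])
E
```

```text
blade [4.587e+02 1.553e+02 2.000e-01] rpy [-4.000e-02 -1.000e-02  6.795e+01] t 30.35 F [0.7 0.1 0.1] gap 0.717 q [-0.54  0.24  2.24  0.7   0.88 -0.67] qd 0.002
```

View pics/w24.png

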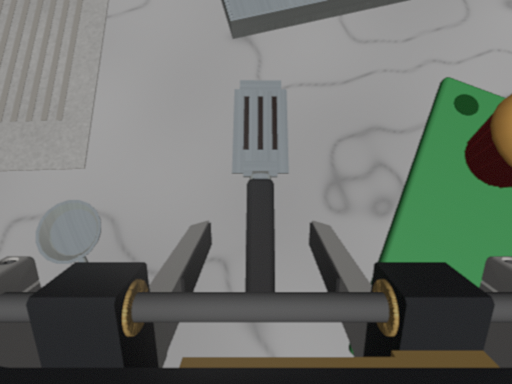

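Released, and the turner is lying flat. I'll retreat along the finger axis.

Emit:
jog_arm(moves=[-0.5,0,0,0,0,0,0,-1,0,0,0,0,0,0,-1.5,0,0,0,0,0,0,-1.5,0,0,0,0,0,0,-1.5,0,0,0,0,0,0,-1.5,0,0,0,0,0,0,-1.5,0,0,0,0,0,0,-1.5,0,0,0,0,0,0,-1.5,0,0,0,0,0,0,-1,0,0,0,0,0,0,0,0,0,0,0,0,0,0,0,0,0,0,0,0])

```text
time_s: 31.4
tool_pos: [397.0, 3.3, 140.0]
orientation: [3.137, 1.043, 1.183]
wrist_force: [-0.5, 0.5, -0.2]
finger_gap: 1.002
```

```bash
python3 - <<'E'
from h import *
p,R,s=tstat(); print(p); im=optics.capture("scene"); cv2.imwrite("pics/s25.png",cv2.resize(im[:,:,::-1],(800,600),interpolation=cv2.INTER_CUBIC)); crop(im,350,190,110,110,6,"s25b"); crop(im,270,165,80,60,8,"s25c")
t=optics.capture("top"); cv2.imwrite("pics/t25.png",cv2.resize(t[:,:,::-1],(800,600),interpolation=cv2.INTER_CUBIC))
E
```

```text
blade [434.2  94.1 112.6] rpy [-9.000e-02  2.000e-02  6.792e+01] t 31.4 F [-0.5  0.5 -0.2] gap 1.002 q [-0.71  0.06  2.07  0.53  1.24 -0.56] qd 0.022
[396.98391826   3.32518789 139.99996056]
```

View pics/s25.png

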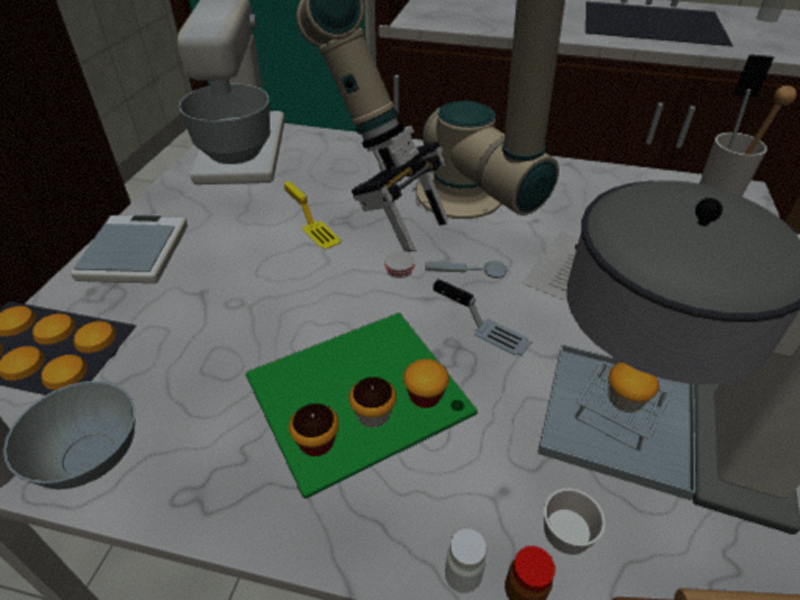

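View pics/s25b.png

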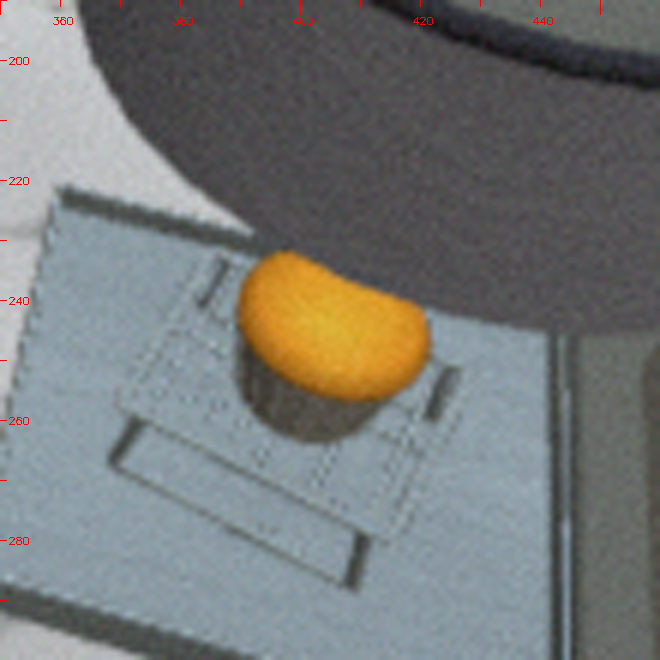

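View pics/s25c.png

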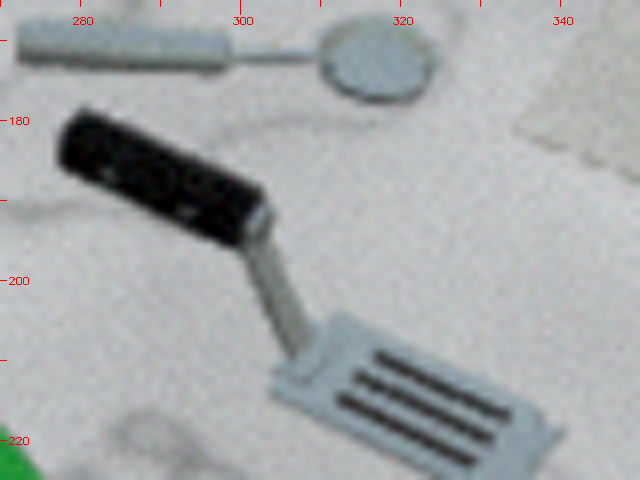

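View pics/t25.png

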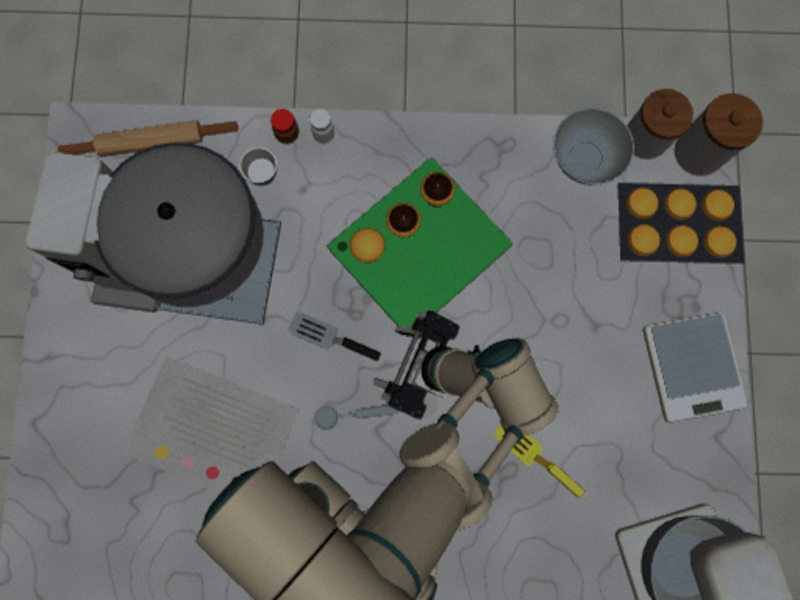

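The rack stands in the tray with the cupcake at the expected pixels (base bottom at (402,264)). The turner lies flat on the bare counter, the other cupcakes haven't moved, and the hand touches nothing.

```bash
python3 - <<'E'
from bench import ctrl
print(ctrl.hand_in())
E
```

```text
the job is handed in; nothing more can be done
None
```

The job is done and handed in after about 31 s. The rack stands flat in the drip tray with the cupcake under the nozzle, and the turner lies flat on the bare counter between the board and the tray.

- **What I did:** I gripped the black-handled turner by its handle, leaning the hand back about 30°. I slid the blade under the rack between its legs, lifted it and carried it level around the board's cupcakes. I set the rack down in the tray, drew the blade out and laid the turner down.
- **What went wrong:** the first grasp slipped off, leaving the turner flat on the counter but pushed about 12 mm and turned about 7°. Two cameras showed the fingertips end about 14 mm behind the reported TCP, not 22 mm ahead as stated. I regrasped using that measurement and it held.
- **Also different from the description:** the rack's open axis pointed mostly sideways (about 68° yaw), not away from the robot, so the blade went in from the right.
- **Last checks:**
  - **Cupcake:** its base appeared at (402,264) in the scene camera, against (402.2,264.2) expected for a spot right under the nozzle. The tank hid the nozzle itself, so I judged the centring from the tray's position, good to about 3 mm.
  - **Surroundings:** I saw no change in the rack after the blade came out, or in the dispenser or the other three cupcakes. Sensed forces in my readings stayed around 3 N or less, and the hand was clear of everything.

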